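# Square a medal die in the hand press

### The job

The round medal die was dropped into its nest under the ram of the hand press any way round. Reach in under the ram and turn the die where it lies until its flat faces the alignment bar, then swing the red-knobbed lever to run the bar up flush against the flat. Go easy on the engraved face, leave the die lying flat in its nest and the bar home when you let go, and do not disturb the other things on the bench.

Things in the scene. Friction and masses are not known exactly. Their poses are not given: they have to be found in the camera images.
- press: Green hand press, fixed. Origin: on the bench under the die's axis; +x from its open front to the column at its back, +y left seen from the front. In mm: base x -138 to 95, y -64 to 64, 28 high; bar slide x -134 to -50, y -23 to 23, up to z 94; column x 58 to 95; head x -42 to 95, y -38 to 38, from z 242 up. An upright hand cannot reach the die: lean the tool 30 to 45 deg, tips forward.
- nest (a point): Centre of the die's sprung seat (press axes), 72 mm over the bench: radius 32 mm, rigid up to about 9 N of push, then gives 1 mm per 4 N, at most 4 mm. Round it the nest wall, inner radius 41, outer 52 mm, top 84 mm over the bench, open at the front over y -15 to 15 for the bar. The die has 1 mm play and stands 10 mm proud of the wall.
- punch (a point): Centre of the lower face of the fixed polished punch (radius 30 mm) under the ram, 106 mm straight above the die's face, on the same axis. Press axes.
- die_face (a point): Centre of the top face of the loose steel die: a disc of diameter 80, height 22 mm, 0.5 to 0.7 kg, with one flat cut in its edge, facing the die's own -x and marked by a short red line on the face. It is square when its x axis points as the press's. Face smooth, about z 94 mm. Steel here is oiled (friction 0.1), a fingertip grips it several times better: press off-centre, sweep round the axis, lift, repeat. Below 45 N.
- die_flat (a point): Middle of the die's flat, 33.5 mm from the die's axis and 9 mm above its underside; the flat is 44 mm long. Axes as the die's; the flat faces -x.
- bar_nose (a point): Middle of the front face of the alignment bar (28 mm wide, 10 high), which slides along the press's +x towards the die's axis; press axes. Drawn back it is 47 mm from the axis; against the flat 31.5 to 34; stopped by the round edge 38 to 41. Run against a flat that is within about 20 deg of square, it turns the die the rest of the way.
- lever (a joint): Lever on an upright shaft at x -100, y 22 mm of the press, rad. 0 drawn back, grows anticlockwise from above as the knob comes to the front, limit 1.2. Its pinion moves the bar 14 mm per rad: stops at about 0.95 to 1.1 on the flat, 0.4 to 0.65 on the round edge. Needs about 1.5 N at the knob, stays where it is left.
- knob (a point): Middle of the lever's upright red knob, radius 11, 39 mm high, centre 68 mm over the bench, 80 mm from the shaft. In the press frame at x -86, y 101 mm with lever 0, at x -161, y 74 mm with lever 1.0. Push it from behind or pinch it from above.
- medal_center (a point): Centre of a loose brass medal, diameter 60, 5 mm thick, lying on the bench block. Leave alone.
- bench_block: Steel bench block 98 x 96 x 40 mm, origin at the middle of its underside. Leave alone.
- cross_tweezers: Cross-locking tweezers lying flat, 146 mm long along its y, 10 high, origin at the underside. Leave alone.
- wax_tin: Round wooden box, diameter 63, 23 mm high, origin at the underside. Leave alone.
- flux_brush: Small red-handled brush lying flat, 93 mm long along its y, origin at the underside. Leave alone.

How it is judged:
At the end, for the whole second after the job is handed in: The die's flat is parallel to the bar's nose within 3.4 deg and touching it (gap under 1.8 mm), facing the front; the die lies flat (tilt under 1.7 deg) in its nest at its normal height; the lever is past 0.88 rad; all let go (angle between the x axis of die_flat and the x axis of bar_nose, either way round below 0.06 rad and x of die_flat in the frame of bar_nose between -0.002 and 0.0018 m and horizontal distance between die_flat and bar_nose below 0.007 m and angle between die_face's own z axis and vertical below 0.03 rad and z of die_face in the frame of press between 0.0915 and 0.096 m and value of joint lever above 0.88 rad).
It fails at once if the die's face is pressed or struck harder than 45 N (contact force between the fingers and die above 45 N).
It fails at once if a bystander is moved by more than 15 mm (distance of any of medal_center, bench_block, cross_tweezers, wax_tin, flux_brush from where it was at the start of the episode above 0.015 m).
It also fails if it takes over 67 s, if anything falls off the work surface, if the arm or the gripper's body presses on something with over 40 N, if the wrist force passes 120 N, or if a joint passes its speed limit or range.

### The arm

A 6-joint arm with a two-finger parallel gripper is mounted at the origin on a cart in front of the work surface, level with it; the furniture and walls round the work are solid. World frame = base frame: x ahead of the robot, y to its left, z up, the work surface at z = 0. Lengths are in m, angles in rad, forces in N, time in s.
With the tool pointing down it reaches from about 0.25 to 0.775 m from the base axis. Payload 4 kg.
Tool frame: the origin (TCP) lies between the finger pads; the fingertips stand 11 mm ahead of it and the grasp point (between the pads) lies 8 mm behind it; z points along the fingers, y is the direction in which the jaws open and shut (so a half turn about z gives the same grasp; the last joint's range is limited). The gripper opens to 94 mm and grips with 3 to 60 N. Pads are 16 mm wide; open, the fingers measure 119 mm over their backs; the gripper's body (75 mm by 177 mm) begins 78 mm behind the grasp point.
Start: joints at [-1.316, 0.087, 1.371, -0, 1.684, -0.103], TCP at [0.193, -0.515, 0.186] pointing down, gripper open.
Joint ranges: [-3.1, 3.1], [-0.76, 2.03], [0.27, 2.55], [-1.08, 4.22], [0.17, 2.65], [-2.57, 2.57]. Speed limits (rad/s): [2.79, 2.79, 3.14, 3.14, 3.14, 3.14].

### API

Orientations are given as [roll, pitch, yaw] about the fixed x, y, z axes, in that order (R = Rz(yaw) Ry(pitch) Rx(roll)).
In Python, from bench import get_obs, cams, ticket gives the robot as it stands. The module is installed in compiled form; this text tells all that it offers.
- The arm moves only by the shell command python3 -m crank 'ROWS'. ROWS is JSON, a list of rows, each an object of numbers: "tx", "ty", "tz": the shift along the tool's x, y, z in cm; "twist": the turn about the tool's z in degrees; "grip": the opening, from 0 (shut) to 1 (fully open). In form: [{"tx": .., "ty": .., "tz": .., "twist": .., "grip": ..}, ...]. A call has 1 to 12 rows; each row shifts and turns the commanded pose from where the row before left it, along the tool's axes as they then stand; what a row does not reach is not made up. A row lasts 1/8 s, in which the tool goes at most 62.5 mm and 10.7 degrees, less where a joint would pass 70% of its speed; a pose out of reach is approached as far as the arm can. A call is refused whole if a number of a shift passes 6.25 or a number of a turn 10.7, either way. A call with a gripper value outside its range is refused whole. The fingers move at their own pace and stop on an object; the grip force is fixed at half the most. Time passes only in rows, so rows that do not move let the fingers close. It gives the time, the measured TCP pose, the force and the opening at its end, in the units of the state.
- get_obs(): the state, without advancing time (a new reading comes with each control period).
- cams.snapshot(name): name is "side" or "top"; returns a dict with "frame" (420x560x3 uint8, red, green, blue), "intrinsics" (3x3 intrinsics, pixels), "R" (3x3) and "t" (3): a world point X has camera coordinates R X + t. Camera axes: x right, y down, z forward; pixel columns grow to the right and rows downward; lengths in m; the calibration is good to about 2 mm. A picture is of the moment at which its call begins. There is no depth.
- ticket.close_job(): hands the job in, once; it reports no verdict.
Trained networks look in a picture, given as the dict that the camera call returned (one of the last four; its "shot" number tells which), for a name from the list of things; names that differ only in an ending like _2 or _b are one class to them, and where a whole thing is asked for, a point or a joint stands for the part that bears it (a point fixed in the world has none). Each returns a list of dicts, best first, with "conf" (0 to 1); they miss things now and then, are a little off and sometimes report something else, mostly with a low value. They report only what shows in the picture. A call takes as long as a camera call.
- cams.outline_of(picture, query): "region" (420x560 bool, what is visible of it) and "centre" ([column, row] in pixels, amid what is visible of it).
The state is a dict: "time": time; "joint_positions": joint angles; "qvel": joint speeds; "joint_torque": joint torques, N m; "tool_pos": TCP position; "ee_rot": TCP orientation; "wrist_force": force on the tool from outside, world axes, zero at the start; "wrist_torque": the same for the moment, N m; "width": finger opening in m.
Only numpy, scipy, OpenCV 4.12 (cv2) and the standard library are available. Lean on these libraries where they do the work, as an engineer would, in place of code of your own. Each camera call takes 0.05 s, during which the arm holds its last target.

## Working session

There is one attempt and no reset: what is moved stays moved. The work goes in short steps, Python scripts to look and compute and a shell command to move; the robot and the scene stay as the last step left them, time stands still between calls to the robot, and variables do not carry over. Pictures are saved under pics/ and viewed, and the job is handed in when it is done.

```bash
mkdir -p pics; ls; python3 - <<'E'
from bench import get_obs, cams
import cv2
print(get_obs())
for n in ("side","top"):
    p=cams.snapshot(n); print(n,p["intrinsics"].tolist(),p["R"].tolist(),p["t"].tolist())
    cv2.imwrite(f"pics/{n}0.png",p["frame"][:,:,::-1])
    for q in ["press","die_face","lever","knob","bar_nose","bench_block","medal_center","cross_tweezers","wax_tin","flux_brush"]:
        r=cams.outline_of(p,q)
        print(q,[(round(d["conf"],2),[round(float(c),1) for c in d["centre"]],int(d["region"].sum())) for d in r[:2]])
E
```

```text
pics
{'time': 0.0, 'joint_positions': array([-1.31607172e+00,  8.79127130e-02,  1.37225230e+00, -1.94297604e-05,
        1.68357307e+00, -1.03121097e-01]), 'qvel': array([ 0.00091917,  0.000174  ,  0.00035828, -0.00094292,  0.00015331,
        0.00039377]), 'joint_torque': array([ 7.34377008e-04, -3.40180814e+01, -3.02430189e+01,  7.17822346e-02,
        3.29543184e-02, -1.64833932e-04]), 'tool_pos': array([ 0.19247072, -0.5145961 ,  0.18472832]), 'ee_rot': array([-3.13945663e+00, -2.01638425e-04,  3.57843319e-01]), 'wrist_force': array([-0.11157398,  0.85499519,  0.37069087]), 'wrist_torque': array([-0.04749713, -0.06025004,  0.00595681]), 'width': 0.09387398226753113}
side [[430.0325262444342, 0.0, 271.89263955190046], [0.0, 430.0325262444342, 216.72979631346263], [0.0, 0.0, 1.0]] [[-0.88507947354088, -0.46490433626720395, 0.022322267728653134], [-0.260452258696198, 0.454957876187773, -0.8515738088003645], [0.38574466484534536, -0.7595243834233772, -0.5237592619980008]] [0.48173989528932276, 0.2668790117322227, 0.7497317429866086]
press [(0.74, [259.7, 264.6], 248), (0.71, [265.7, 
[... 479 characters left out ...]
.0, 1.0]] [[-0.12054723179292157, -0.9927075882895747, 9.51806709394361e-05], [-0.9723186204005373, 0.11805200937307717, -0.20164380353825676], [0.2001620976345418, -0.024400148263389206, -0.9794589156443801]] [0.045950316030823606, 0.5482497877451142, 0.8732811425600301]
press [(0.67, [288.3, 197.8], 7201)]
die_face [(0.8, [284.0, 216.3], 335)]
lever [(0.63, [238.1, 209.9], 331), (0.27, [372.8, 189.4], 449)]
knob [(0.83, [235.1, 212.4], 359), (0.48, [370.0, 193.0], 469)]
bar_nose [(0.76, [247.1, 230.0], 313)]
bench_block [(0.86, [383.0, 184.7], 1091)]
medal_center [(0.83, [370.9, 194.3], 454), (0.46, [283.5, 219.8], 361)]
cross_tweezers []
wax_tin [(0.73, [182.5, 193.0], 545)]
flux_brush []
```

View pics/side0.png

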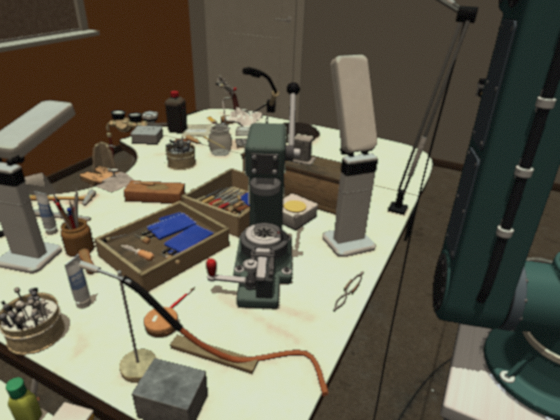

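View pics/top0.png

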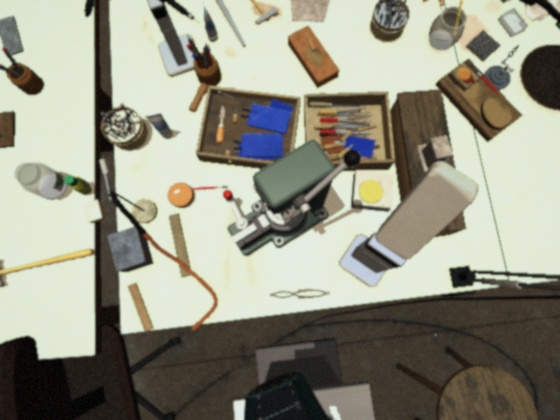

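```bash
python3 - <<'E'
import cv2
a=cv2.imread("pics/side0.png")[150:320,160:380]; cv2.imwrite("pics/side0z.png",cv2.resize(a,None,fx=3.5,fy=3.5,interpolation=cv2.INTER_CUBIC))
a=cv2.imread("pics/top0.png")[120:290,200:420]; cv2.imwrite("pics/top0z.png",cv2.resize(a,None,fx=3.5,fy=3.5,interpolation=cv2.INTER_CUBIC))
E
```

```text
(no output)
```

View pics/side0z.png

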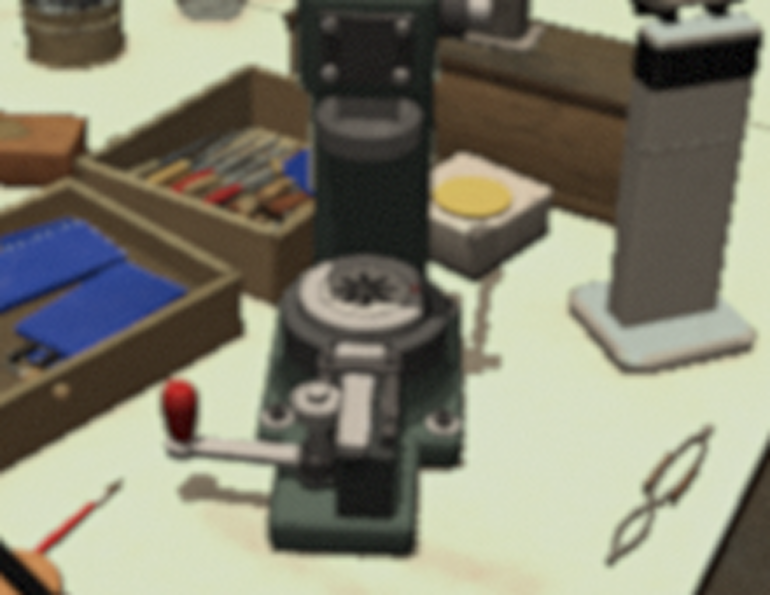

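View pics/top0z.png

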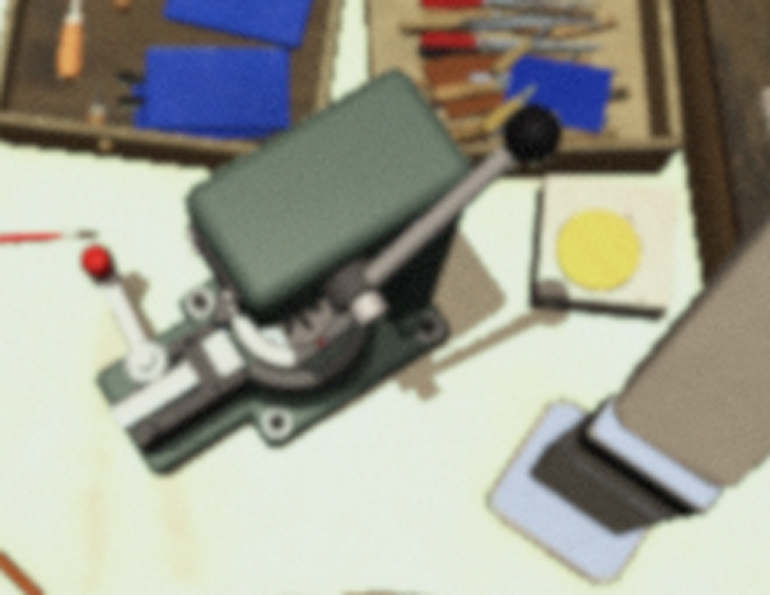

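```bash
cat > h.py <<'E'
import numpy as np, cv2
from bench import get_obs, cams
from scipy.optimize import least_squares
from scipy.spatial.transform import Rotation as Ro
def proj(p,X):
    X=np.atleast_2d(X); c=X@np.array(p["R"]).T+np.array(p["t"]); k=c@np.array(p["intrinsics"]).T
    return k[:,:2]/k[:,2:]
def P2W(pose,X):
    X=np.atleast_2d(np.array(X,float)); c,s=np.cos(pose[2]),np.sin(pose[2])
    return np.c_[pose[0]+c*X[:,0]-s*X[:,1],pose[1]+s*X[:,0]+c*X[:,1],X[:,2]]
def zoom(p,name,x0,y0,w,h,f):
    a=p["frame"][y0:y0+h,x0:x0+w,::-1]
    a=cv2.resize(a,None,fx=f,fy=f,interpolation=cv2.INTER_CUBIC); return a
E
python3 - <<'E'
from h import *
ps=cams.snapshot("side"); pt=cams.snapshot("top")
# knob: side head pixel and top ; model knob centre z .068, top z ~.0875
obs=[(ps,(0,0,.094),(160+365/3.5,150+290/3.5)),
     (ps,(-.086,.101,.068),(160+179/3.5,150+411/3.5)),
     (pt,(-.086,.101,.0875),(200+97/3.5,120+260/3.5)),
     (ps,(-.100,.022,.094),(160+316/3.5,150+397/3.5)),
     (pt,(-.100,.022,.094),(200+150/3.5,120+358/3.5)),
]
def f(q): return np.concatenate([(proj(p,P2W(q,X))[0]-np.array(u)) for p,X,u in obs])
best=min((least_squares(f,[.45,.0,a]) for a in np.linspace(-3,3,9)),key=lambda r:r.cost)
print(best.x,best.cost,best.fun.round(1)); np.save("pose.npy",best.x)
q=best.x
for p,n,(x0,y0) in((ps,"side",(160,150)),(pt,"top",(200,120))):
    a=zoom(p,n,x0,y0,220,170,3.5)
    def dr(X,col,closed=True):
        u=((proj(p,P2W(q,X))-[x0,y0])*3.5).round().astype(int); cv2.polylines(a,[u],closed,col,1,cv2.LINE_AA)
    t=np.linspace(0,2*np.pi,60)
    circ=lambda r,z:np.c_[r*np.cos(t),r*np.sin(t),0*t+z]
    dr(circ(.04,.094),(0,0,255)); dr(circ(.052,.084),(255,0,0)); dr(circ(.030,.200),(0,255,255))
    for z in(0,.028): dr([(-.138,-.064,z),(.095,-.064,z),(.095,.064,z),(-.138,.064,z)],(255,0,255))
    dr([(-.134,-.023,.094),(-.05,-.023,.094),(-.05,.023,.094),(-.134,.023,.094)],(0,255,0))
    dr([(-.042,-.038,.242),(.095,-.038,.242),(.095,.038,.242),(-.042,.038,.242)],(255,255,0))
    cv2.imwrite(f"pics/fit_{n}.png",a)
E
```

```text
[ 0.57060405 -0.00652599 -1.08529563] 8.114652937620601 [-0.8  0.2  1.3 -0.7 -0.4 -1.3  1.1 -2.  -2.3  0.8]
```

View pics/fit_side.png

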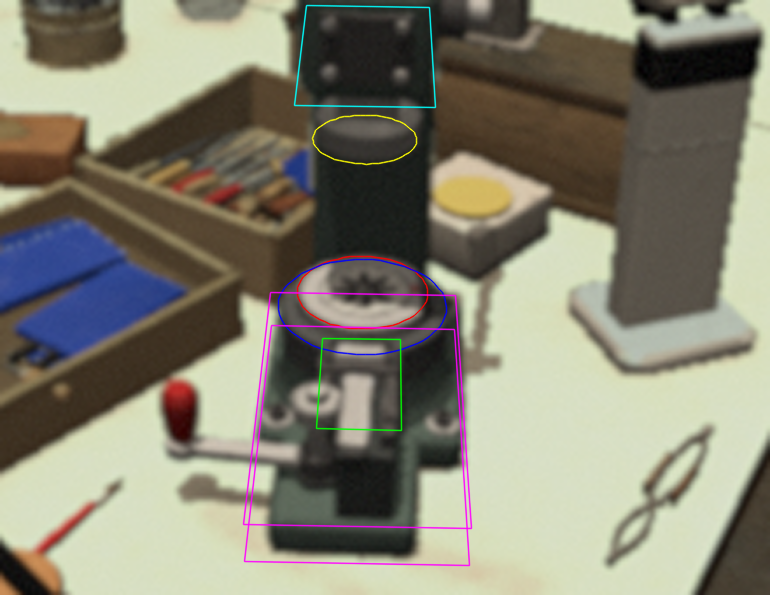

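View pics/fit_top.png

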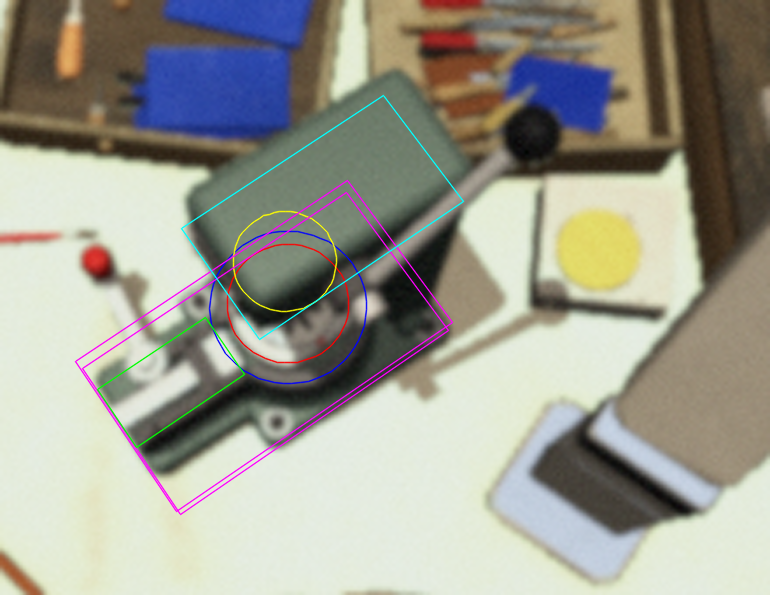

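```bash
python3 - <<'E'
from h import *
ps=cams.snapshot("side"); pt=cams.snapshot("top")
cv2.imwrite("pics/zs.png",zoom(ps,"",215,210,90,100,8)[:, :][:600*2])
def grid(a,x0,y0,f):
    for i in range(0,a.shape[1],10*f): cv2.putText(a,str(x0+i//f),(i,10),0,.35,(0,0,255),1); cv2.line(a,(i,0),(i,a.shape[0]),(120,120,0),1)
    for i in range(0,a.shape[0],10*f): cv2.putText(a,str(y0+i//f),(0,i),0,.35,(0,0,255),1); cv2.line(a,(0,i),(a.shape[1],i),(120,120,0),1)
    return a
cv2.imwrite("pics/zs1.png",grid(zoom(ps,"",220,215,85,50,9),220,215,9))
cv2.imwrite("pics/zs2.png",grid(zoom(ps,"",220,250,85,62,9),220,250,9))
cv2.imwrite("pics/zt1.png",grid(zoom(pt,"",222,185,110,75,7),222,185,7))
E
```

```text
(no output)
```

View pics/zs1.png

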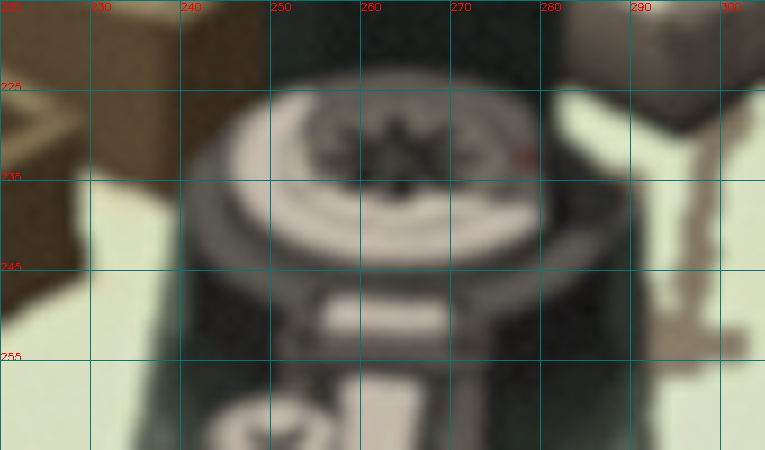

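View pics/zs2.png

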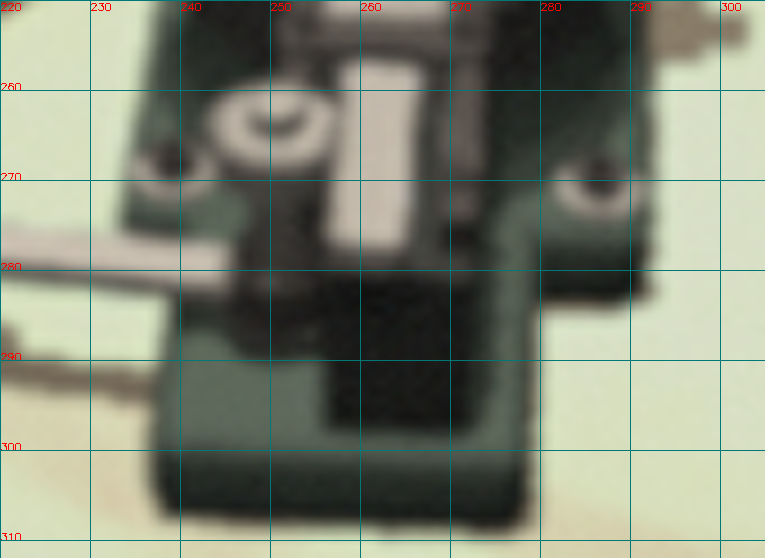

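View pics/zt1.png

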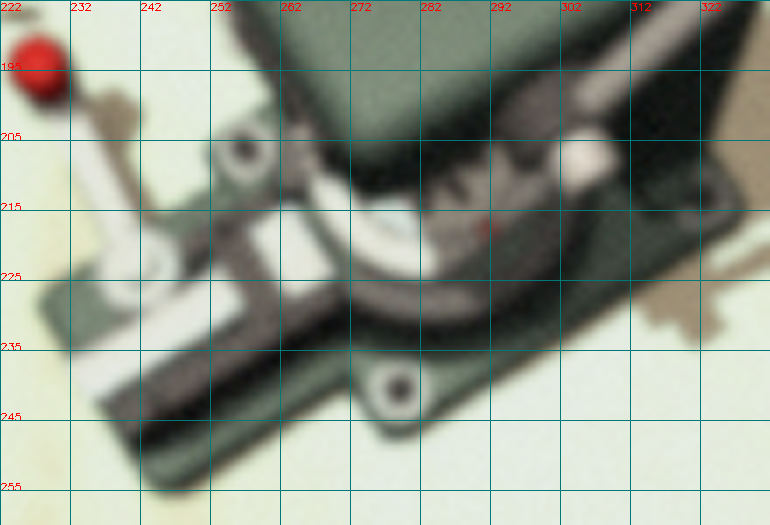

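```bash
cat > fit.py <<'E'
from h import *
ps=cams.snapshot("side"); pt=cams.snapshot("top")
obs=[(ps,(0,0,.094),(264,232.3)),
 (ps,(-.086,.101,.068),(211.1,267.4)),(pt,(-.086,.101,.0875),(227.7,194.3)),
 (ps,(-.100,.022,.094),(250.3,263.2)),(pt,(-.100,.022,.094),(242,223)),
 (ps,(-.138,0,.002),(258.3,307)),(ps,(None,0,.030),(262.9,269.3)),(pt,(None,0,.030),(267.8,223.7)),(pt,(-.138,0,.014),(241,241))]
t=np.linspace(0,2*np.pi,120); W=np.c_[.052*np.cos(t),.052*np.sin(t),0*t+.084]
def f(q):
    r=[]
    for p,X,u in obs:
        X=[q[3] if v is None else v for v in X]
        r.append(proj(p,P2W(q,X))[0]+(q[4:6] if p is pt else q[6:8])-np.array(u))
    w=proj(ps,P2W(q,W))+q[6:8]; r.append([w[:,0].min()-240.5,w[:,0].max()-291])
    w=proj(pt,P2W(q,W))+q[4:6]; r.append([w[:,1].max()-231.5,w[:,0].max()-304])
    r.append(q[4:8]*.7)
    return np.concatenate(r)
b=least_squares(f,[.57,-.006,-1.085,-.05,0,0,0,0],loss="soft_l1"); q=b.x
print(q.round(4)); print(b.fun.round(1)); np.save("pose.npy",q)
for p,n,(x0,y0,w,h,fz),o in((ps,"side",(200,170,120,145,5),q[6:8]),(pt,"top",(215,150,130,110,6),q[4:6])):
    a=zoom(p,n,x0,y0,w,h,fz)
    def dr(X,col,closed=True):
        u=((proj(p,P2W(q,X))+o-[x0,y0]+.5)*fz).round().astype(int); cv2.polylines(a,[u],closed,col,1,cv2.LINE_AA)
    circ=lambda r,z:np.c_[r*np.cos(t),r*np.sin(t),0*t+z]
    dr(circ(.04,.094),(0,0,255)); dr(circ(.052,.084),(255,0,0)); dr(circ(.030,.200),(0,255,255))
    for z in(0,.028): dr([(-.138,-.064,z),(.095,-.064,z),(.095,.064,z),(-.138,.064,z)],(255,0,255))
    dr([(-.047,-.014,.081),(-.13,-.014,.081),(-.13,.014,.081),(-.047,.014,.081)],(0,255,0))
    dr([(-.042,-.038,.242),(.095,-.038,.242),(.095,.038,.242),(-.042,.038,.242)],(255,255,0))
    cv2.imwrite(f"pics/fitb_{n}.png",a)
E
python3 fit.py
```

```text
[ 0.5681 -0.0067 -1.1228 -0.0444  0.4713  0.5545 -0.3367 -0.2218]
[ 0.2  0.9  0.7 -1.7  0.9 -1.7  0.1 -2.  -1.4  0.2  1.8  3.2 -0.2  0.3
  0.1 -0.2 -5.   3.9 -0.5 -2.8 -0.4  1.2  0.3  0.4 -0.2 -0.2]
```

View pics/fitb_side.png

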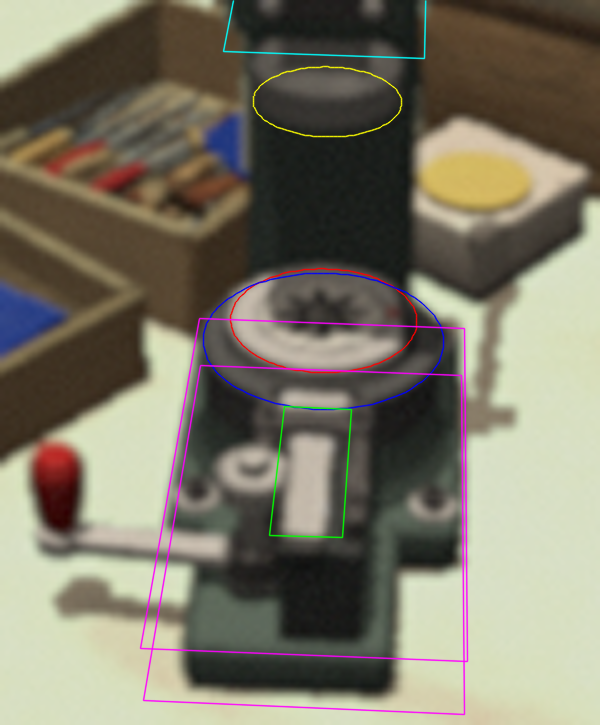

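View pics/fitb_top.png

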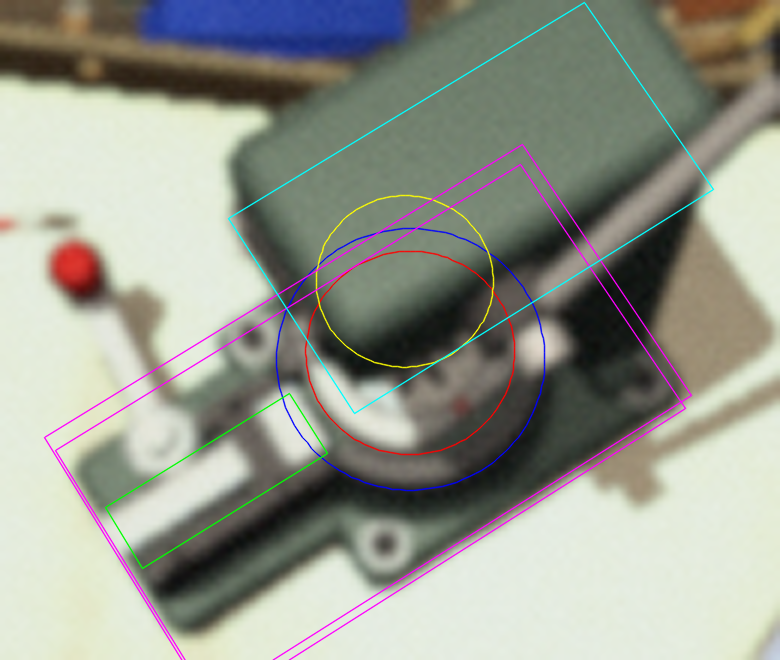

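```bash
python3 - <<'E'
from h import *
q=np.load("pose.npy"); 
ps=cams.snapshot("side"); pt=cams.snapshot("top")
def bp(p,u,z):
    R=np.array(p["R"]);t=np.array(p["t"]);d=R.T@np.linalg.solve(np.array(p["intrinsics"]),[u[0],u[1],1]);c=-R.T@t
    return c+d*(z-c[2])/d[2]
def w2p(X): c,s=np.cos(q[2]),np.sin(q[2]); d=X[:2]-q[:2]; return np.array([c*d[0]+s*d[1],-s*d[0]+c*d[1]])*1000
for p,u,o in((ps,(278.5,232.5),q[6:8]),(pt,(291.5,217.5),q[4:6]),(ps,(264,232.3),q[6:8])):
    for off in (o,0*o):
        X=bp(p,np.array(u)-off,.094); print(X.round(4), w2p(X).round(1))
# marks where red
for p in(ps,pt):
    f=p["frame"].astype(int); m=(f[...,0]-np.maximum(f[...,1],f[...,2]))>22
    sl=(slice(222,245),slice(245,290)) if p is ps else (slice(205,230),slice(270,305))
    ys,xs=np.nonzero(m[sl]); print(len(xs), xs.mean()+sl[1].start if len(xs) else 0, ys.mean()+sl[0].start if len(xs) else 0)
E
```

```text
[ 0.5425 -0.0242  0.094 ] [  4.7 -30.7]
[ 0.5435 -0.0247  0.094 ] [  5.6 -30. ]
[ 0.5437 -0.0239  0.094 ] [  5.  -29.4]
[ 0.5423 -0.0248  0.094 ] [  5.2 -31.1]
[ 0.57   -0.0095  0.094 ] [3.4 0.6]
[ 0.5711 -0.0098  0.094 ] [4.2 1.3]
2 278.0 232.5
6 291.5 217.0
```

```bash
cat >> h.py <<'E'
def bp(p,u,z):
    R=np.array(p["R"]);t=np.array(p["t"]);d=R.T@np.linalg.solve(np.array(p["intrinsics"]),[u[0],u[1],1]);c=-R.T@t
    return c+d*(z-c[2])/d[2]
E
python3 - <<'E'
from h import *
ps=cams.snapshot("side"); pt=cams.snapshot("top")
print("lamp base corners", [bp(pt,u,0.0)[:2].round(3).tolist() for u in((372,232),(340,262),(378,286),(402,265))])
print("lamp base side", [bp(ps,u,0.0)[:2].round(3).tolist() for u in((322,232),(350,252),(375,240))])
print("tweezers",[bp(pt,u,0.0)[:2].round(3).tolist() for u in((270,294),(328,293))], "tin",bp(pt,(182,194),0.02)[:2],"block",bp(pt,(371,190),.045)[:2])
print("table front edge",[bp(pt,u,0.0)[:2].round(3).tolist() for u in((130,333),(300,312),(550,290))])
# lamp height: solve where top seen: side (350,60), top (460,180)
def tri(a,b):
    A=[];B=[]
    for p,u in((ps,a),(pt,b)):
        R=np.array(p["R"]);t=np.array(p["t"]);d=R.T@np.linalg.solve(np.array(p["intrinsics"]),[u[0],u[1],1]);d/=np.linalg.norm(d);c=-R.T@t
        M=np.eye(3)-np.outer(d,d);A.append(M);B.append(M@c)
    return np.linalg.lstsq(np.vstack(A),np.hstack(B),rcond=None)[0]
print("lamp top",tri((350,60),(455,180)), "collar", tri((356,165),(388,247)))
print("start px", proj(pt,[.193,-.515,.186]))
E
```

```text
lamp base corners [[0.5, -0.224], [0.435, -0.133], [0.366, -0.217], [0.41, -0.284]]
lamp base side [[0.509, -0.209], [0.417, -0.162], [0.379, -0.241]]
tweezers [[0.379, 0.047], [0.364, -0.093]] tin [0.65047407 0.23878451] block [ 0.59717604 -0.22822806]
table front edge [[0.328, 0.39], [0.328, -0.02], [0.306, -0.632]]
lamp top [ 0.50281    -0.26085855  0.41583121] collar [ 0.43982644 -0.20140641  0.2070702 ]
start px [[569.14603554 355.40066486]]
```

```bash
python3 -m crank '[{"ty":0.5,"tz":-2},{"grip":0}]'
```

```text
invalid input at $[0]: expected keys tx, ty, tz, twist, grip
```

```bash
python3 - <<'E'
from h import *
ps=cams.snapshot("side"); pt=cams.snapshot("top")
def tri(a,b):
    A=[];B=[]
    for p,u in((ps,a),(pt,b)):
        R=np.array(p["R"]);t=np.array(p["t"]);d=R.T@np.linalg.solve(np.array(p["intrinsics"]),[u[0],u[1],1]);d/=np.linalg.norm(d);c=-R.T@t
        M=np.eye(3)-np.outer(d,d);A.append(M);B.append(M@c)
    return np.linalg.lstsq(np.vstack(A),np.hstack(B),rcond=None)[0]
print(bp(pt,(460,277),0),bp(pt,(460,277),.1),bp(ps,(398,205),0))
E
python3 -m crank '[{"tx":0,"ty":0.5,"tz":-4,"twist":0,"grip":0},{"tx":0,"ty":0,"tz":-5,"twist":0,"grip":0}]'
```

```text
[ 0.36341961 -0.42058119  0.        ] [ 0.36346053 -0.37680988  0.1       ] [ 0.37106894 -0.44811014  0.        ]
time: 1.95
tool_pos: [0.1942, -0.5192, 0.2751]
ee_rot: [-3.138, -0.0, 0.358]
wrist_force: [-0.1, -0.3, 0.8]
width: 0.0773
```

```bash
python3 -m crank '[{"tx":2.5,"ty":-1,"tz":-6,"twist":0,"grip":0},{"tx":2.5,"ty":-1,"tz":-6,"twist":0,"grip":0},{"tx":0,"ty":0,"tz":-6.2,"twist":0,"grip":0},{"tx":0,"ty":0,"tz":-6.2,"twist":0,"grip":0},{"tx":0,"ty":0,"tz":-6.2,"twist":0,"grip":0},{"tx":0,"ty":0,"tz":-6.2,"twist":0,"grip":0}]'; python3 -c "
from bench import get_obs
o=get_obs();print(o['joint_positions'].round(3),o['ee_rot'].round(3))"
```

```text
time: 2.7
tool_pos: [0.2171, -0.4546, 0.5734]
ee_rot: [3.119, -0.004, 0.358]
wrist_force: [-0.0, -1.6, -0.3]
width: 0.0171
[-1.241  0.301  0.282  0.007  2.537 -0.022] [ 3.119 -0.004  0.358]
```

```bash
python3 -m crank '[{"tx":0,"ty":0,"tz":-4,"twist":0,"grip":0},{"tx":0,"ty":0,"tz":-4,"twist":0,"grip":0},{"tx":0,"ty":0,"tz":-4,"twist":0,"grip":0}]'; python3 -c "
from bench import get_obs
o=get_obs();print(o['joint_positions'].round(3),o['ee_rot'].round(3))"
```

```text
time: 3.08
tool_pos: [0.1948, -0.4071, 0.618]
ee_rot: [3.057, -0.007, 0.358]
wrist_force: [0.3, -0.4, -0.1]
width: 0.0005
[-1.259  0.211  0.274  0.021  2.573 -0.029] [ 3.057 -0.007  0.358]
```

```bash
python3 -m crank '[{"tx":0,"ty":4,"tz":-4,"twist":0,"grip":0},{"tx":0,"ty":4,"tz":-4,"twist":0,"grip":0},{"tx":0,"ty":4,"tz":-4,"twist":0,"grip":0},{"tx":0,"ty":4,"tz":-4,"twist":0,"grip":0}]'; python3 -c "
from bench import get_obs
o=get_obs();print(o['joint_positions'].round(3),o['ee_rot'].round(3))"
```

```text
time: 3.58
tool_pos: [0.2061, -0.4607, 0.6157]
ee_rot: [2.952, -0.015, 0.359]
wrist_force: [0.0, 0.4, -0.0]
width: 0.0001
[-1.284  0.228  0.275  0.045  2.449 -0.033] [ 2.952 -0.015  0.359]
```

```bash
python3 -m crank '[{"tx":1,"ty":5,"tz":-5,"twist":0,"grip":0},{"tx":1,"ty":5,"tz":-5,"twist":0,"grip":0},{"tx":1,"ty":5,"tz":-5,"twist":0,"grip":0},{"tx":1,"ty":5,"tz":-5,"twist":0,"grip":0},{"tx":1,"ty":5,"tz":-5,"twist":0,"grip":0},{"tx":1,"ty":5,"tz":-5,"twist":0,"grip":0}]'; python3 -c "
from bench import get_obs
o=get_obs();print(o['joint_positions'].round(3),o['ee_rot'].round(3))"
```

```text
time: 4.32
tool_pos: [0.251, -0.488, 0.6543]
ee_rot: [2.74, -0.034, 0.365]
wrist_force: [-0.5, -0.2, 0.2]
width: 0.0003
[-1.226  0.191  0.275  0.052  2.274  0.028] [ 2.74  -0.034  0.365]
```

```bash
python3 -m crank '[{"tx":0,"ty":5,"tz":-5,"twist":0,"grip":0},{"tx":0,"ty":5,"tz":-5,"twist":0,"grip":0},{"tx":0,"ty":5,"tz":-5,"twist":0,"grip":0},{"tx":0,"ty":5,"tz":-5,"twist":0,"grip":0},{"tx":0,"ty":5,"tz":-5,"twist":0,"grip":0},{"tx":0,"ty":5,"tz":-5,"twist":0,"grip":0},{"tx":0,"ty":5,"tz":-5,"twist":0,"grip":0}]'; cat > st.py <<'E'
from h import *
o=get_obs();R=Ro.from_euler('xyz',o['ee_rot']).as_matrix();z=R[:,2]
print(o['joint_positions'].round(3),o['ee_rot'].round(3)); print("lean",np.degrees(np.arccos(-z[2])).round(1),"az",np.degrees(np.arctan2(z[1],z[0])).round(1)); print(R.round(3))
E
python3 st.py
```

```text
time: 5.2
tool_pos: [0.2206, -0.4883, 0.7454]
ee_rot: [2.471, -0.054, 0.377]
wrist_force: [0.2, -0.6, -0.3]
width: 0.0005
[-1.348e+00  7.600e-02  2.750e-01  1.620e-01  2.125e+00 -2.000e-03] [ 2.471 -0.054  0.377]
lean 38.5 az -64.5
[[ 0.928  0.257  0.268]
 [ 0.367 -0.741 -0.562]
 [ 0.054  0.62  -0.783]]
```

```bash
cat > kin.py <<'E'
from h import *
J=np.array([[-1.31607,.08791,1.37225,0,1.68357,-.10312],[-1.241,.301,.282,.007,2.537,-.022],[-1.259,.211,.274,.021,2.573,-.029],[-1.284,.228,.275,.045,2.449,-.033],[-1.226,.191,.275,.052,2.274,.028],[-1.348,.076,.275,.162,2.125,-.002]])
X=np.array([[.19247,-.5146,.18473],[.2171,-.4546,.5734],[.1948,-.4071,.618],[.2061,-.4607,.6157],[.251,-.488,.6543],[.2206,-.4883,.7454]])
E=[[-3.13945663,-2e-4,.3578433],[3.119,-.004,.358],[3.057,-.007,.358],[2.952,-.015,.359],[2.74,-.034,.365],[2.471,-.054,.377]]
Rz=lambda a:Ro.from_euler('z',a);Ry=lambda a:Ro.from_euler('y',a)
def fk(j,k):
    a=Rz(j[0]);b=a*Ry(j[1]);c=b*Ry(j[2]);w=c*Rz(j[3])*Ry(j[4]);T=w*Rz(j[5]+k[6])
    p=np.array([0,0,k[0]])+a.apply([k[4],0,0])+b.apply([0,0,k[1]])+c.apply([k[5],0,k[2]])+w.apply([0,0,k[3]])
    return p,T
def res(k):
    r=[]
    for j,x,e in zip(J,X,E):
        p,T=fk(j,k); r+=list(p-x)+list((T*Ro.from_euler('xyz',e).inv()).as_rotvec()*.3)
    return np.array(r)
fits=[least_squares(res,[.15,.4,.35,.2,0,0,c]) for c in(0,1.57,-1.57,3.14)]
f=min(fits,key=lambda r:r.cost); K=f.x
if __name__=="__main__":
    print(K.round(4),f.cost,np.abs(f.fun).max())
E
python3 kin.py
python3 -m crank '[{"tx":0.5,"ty":5,"tz":-5,"twist":0,"grip":0},{"tx":0.5,"ty":5,"tz":-5,"twist":0,"grip":0}]'; python3 st.py
```

```text
[-0.068   0.7387  0.5359  0.5038 -0.0514  0.0353  1.5709] 0.008770655232723544 0.0585705633784816
time: 5.45
tool_pos: [0.2162, -0.4734, 0.7766]
ee_rot: [2.392, -0.059, 0.381]
wrist_force: [0.6, -0.5, -0.1]
width: 0.0004
[-1.37e+00  3.30e-02  2.75e-01  1.90e-01  2.09e+00  2.00e-03] [ 2.392 -0.059  0.381]
lean 43.0 az -64.6
[[ 0.927  0.235  0.293]
 [ 0.371 -0.695 -0.616]
 [ 0.059  0.68  -0.731]]
```

```bash
python3 - <<'E'
from kin import *
print(f.fun.reshape(-1,6).round(3))
E
```

```text
[[-0.054 -0.017  0.003 -0.    -0.    -0.   ]
 [-0.052 -0.021 -0.012  0.     0.    -0.   ]
 [-0.059  0.003 -0.008  0.    -0.     0.   ]
 [-0.051 -0.014 -0.006 -0.    -0.    -0.   ]
 [-0.044 -0.03   0.002  0.    -0.     0.   ]
 [-0.037 -0.011  0.02   0.    -0.    -0.   ]]
```

```bash
sed -i 's/a.apply(\[k\[4\],0,0\])/a.apply([k[4],k[7],0])+(c*Rz(j[3])).apply([0,k[8],0])/; s/\[.15,.4,.35,.2,0,0,c\]/[.15,.4,.35,.2,0,0,c,.05,0]/' kin.py; python3 kin.py; cat > ik.py <<'E'
from kin import *
import sys,itertools
# target: tool z lean L az A, tool y horizontal (two options); TCP list
lo=np.array([-3.1,-.76,.27,-1.08,.17,-2.57]);hi=np.array([3.1,2.03,2.55,4.22,2.65,2.57])
def ik(p,T,n=30):
    best=[]
    rng=np.random.default_rng(0)
    for i in range(n):
        x0=rng.uniform(lo+.05,hi-.05); x0[0]=rng.uniform(-.6,.9)
        def r(j):
            P,Q=fk(j,K); return np.r_[(P-p)*3,(Q*T.inv()).as_rotvec()]
        s=least_squares(r,x0,bounds=(lo,hi))
        if s.cost<1e-6: best.append(s.x)
    u=[]
    for b in best:
        if not any(np.abs(b-c).max()<.05 for c in u): u.append(b)
    return u
E
python3 - <<'E'
from ik import *
T0=Ro.from_euler('xyz',get_obs()['ee_rot'])
for tw in(0,90,-90):
    T=T0*Rz(np.radians(tw)); print(tw,T.as_matrix().round(2).tolist())
    for p in([.56,.015,.107],[.50,.14,.3],[.56,.14,.09]):
        print(p,[s.round(2).tolist() for s in ik(np.array(p),T)])
E
```

```text
[1.5440e-01 4.4720e-01 4.9950e-01 3.6970e-01 4.0000e-04 1.0120e-01
 1.5709e+00 5.3000e-02 3.6000e-03] 3.9159223590429125e-07 0.0003665744781765837
0 [[0.93, 0.24, 0.29], [0.37, -0.69, -0.62], [0.06, 0.68, -0.73]]
[0.56, 0.015, 0.107] [[0.38, 0.11, 1.7, -0.77, 1.35, 1.78]]
[0.5, 0.14, 0.3] [[0.65, 0.06, 1.37, -0.76, 1.82, 1.71]]
[0.56, 0.14, 0.09] [[0.59, 0.27, 1.55, -0.74, 1.48, 1.93]]
90 [[0.24, -0.93, 0.29], [-0.69, -0.37, -0.62], [0.68, -0.06, -0.73]]
[0.56, 0.015, 0.107] []
[0.5, 0.14, 0.3] []
[0.56, 0.14, 0.09] []
-90 [[-0.24, 0.93, 0.29], [0.69, 0.37, -0.62], [-0.68, 0.06, -0.73]]
[0.56, 0.015, 0.107] [[0.38, 0.11, 1.7, -0.77, 1.35, 0.21]]
[0.5, 0.14, 0.3] [[0.65, 0.06, 1.37, -0.76, 1.82, 0.14]]
[0.56, 0.14, 0.09] [[0.59, 0.27, 1.55, -0.74, 1.48, 0.36]]
```

```bash
python3 -m crank '[{"tx":0,"ty":0,"tz":0,"twist":-10.6,"grip":0},{"tx":0,"ty":0,"tz":0,"twist":-10.6,"grip":0},{"tx":0,"ty":0,"tz":0,"twist":-10.6,"grip":0},{"tx":0,"ty":0,"tz":0,"twist":-10.6,"grip":0},{"tx":0,"ty":0,"tz":0,"twist":-10.6,"grip":0},{"tx":0,"ty":0,"tz":0,"twist":-10.6,"grip":0},{"tx":0,"ty":0,"tz":0,"twist":-10.6,"grip":0},{"tx":0,"ty":0,"tz":0,"twist":-10.6,"grip":0},{"tx":0,"ty":0,"tz":0,"twist":-10.2,"grip":0}]'; python3 st.py
cat > plan.py <<'E'
from ik import *
def plan(wps,step=.055,check=True):
    o=get_obs(); T=Ro.from_euler('xyz',o['ee_rot']); p=np.array(o['tool_pos']); j=np.array(o['joint_positions'])
    for w in wps:
        w=np.array(w,float); n=int(np.ceil(np.linalg.norm(w-p)/step)); d=(w-p)/n
        c=T.inv().apply(d)*100
        print("to",w,"n",n,"tool cm/row",c.round(2))
        if check:
            for i in range(n):
                q=p+d*(i+1)
                s=least_squares(lambda jj:np.r_[(fk(jj,K)[0]-q)*3,(fk(jj,K)[1]*T.inv()).as_rotvec()],np.clip(j,lo+1e-3,hi-1e-3),bounds=(lo,hi))
                dj=np.abs(s.x-j).max(); j=s.x
                print("  ",q.round(3),j.round(2),"dj",dj.round(2),"ERR" if s.cost>1e-6 else "", "flange",(q-T.apply([0,0,.37])).round(2))
        p=w
E
python3 - <<'E'
from plan import *
plan([[.22,-.25,.68],[.28,.05,.6],[.46,.2,.36]])
E
```

```text
time: 6.58
tool_pos: [0.2164, -0.4735, 0.7763]
ee_rot: [-3.135, 0.75, 2.025]
wrist_force: [0.8, 0.3, -0.6]
width: 0.0003
[-1.369  0.033  0.275  0.19   2.091 -1.662] [-3.135  0.75   2.025]
lean 43.0 az -64.6
[[-0.321  0.901  0.293]
 [ 0.658  0.434 -0.615]
 [-0.682 -0.005 -0.732]]
to [ 0.22 -0.25  0.68] n 5 tool cm/row [ 4.23  2.02 -1.32]
   [ 0.217 -0.429  0.757] [-1.32 -0.12  0.49  0.15  2.03 -1.66] dj 0.22  flange [ 0.11 -0.2   1.03]
   [ 0.218 -0.384  0.738] [-1.26 -0.24  0.65  0.1   1.99 -1.64] dj 0.16  flange [ 0.11 -0.16  1.01]
   [ 0.219 -0.339  0.719] [-1.16 -0.35  0.77  0.03  1.97 -1.59] dj 0.12  flange [ 0.11 -0.11  0.99]
   [ 0.219 -0.295  0.699] [-1.   -0.43  0.87 -0.1   1.96 -1.52] dj 0.17  flange [ 0.11 -0.07  0.97]
   [ 0.22 -0.25  0.68] [-0.72 -0.5   0.95 -0.3   1.96 -1.39] dj 0.28  flange [ 0.11 -0.02  0.95]
to [0.28 0.05 0.6 ] n 6 tool cm/row [ 3.88  3.08 -1.81]
   [ 0.23  -0.2    0.667] [-0.24 -0.5   1.   -0.63  2.03 -1.16] dj 0.47  flange [0.12 0.03 0.94]
   [ 0.24  -0.15   0.653] [ 0.16 -0.48  1.03 -0.88  2.13 -0.95] dj 0.4  flange [0.13 0.08 0.92]
   [ 0.25 -0.1 
[... 377 characters left out ...]
6 0.2  0.36] n 7 tool cm/row [2.92 3.26 1.94]
   [0.306 0.071 0.566] [ 0.83 -0.21  1.08 -1.02  2.31 -0.32] dj 0.09  flange [0.2  0.3  0.84]
   [0.331 0.093 0.531] [ 0.82 -0.18  1.13 -0.96  2.25 -0.24] dj 0.08  flange [0.22 0.32 0.8 ]
   [0.357 0.114 0.497] [ 0.81 -0.14  1.16 -0.91  2.2  -0.17] dj 0.07  flange [0.25 0.34 0.77]
   [0.383 0.136 0.463] [ 0.8  -0.09  1.19 -0.86  2.15 -0.1 ] dj 0.07  flange [0.27 0.36 0.73]
   [0.409 0.157 0.429] [ 0.79 -0.04  1.21 -0.83  2.09 -0.04] dj 0.06  flange [0.3  0.38 0.7 ]
   [0.434 0.179 0.394] [ 0.79  0.03  1.22 -0.8   2.04  0.01] dj 0.06  flange [0.33 0.41 0.67]
   [0.46 0.2  0.36] [ 0.78  0.09  1.21 -0.78  1.99  0.05] dj 0.07  flange [0.35 0.43 0.63]
```

```bash
python3 - <<'E'
from plan import *
plan([[.29,-.29,.68],[.38,-.02,.56],[.46,.16,.36]],step=.05)
E
```

```text
to [ 0.29 -0.29  0.68] n 5 tool cm/row [ 3.25  2.93 -0.42]
   [ 0.231 -0.437  0.757] [-1.28 -0.09  0.47  0.11  2.02 -1.64] dj 0.19  flange [ 0.12 -0.21  1.03]
   [ 0.246 -0.4    0.738] [-1.16 -0.19  0.61  0.02  1.97 -1.59] dj 0.14  flange [ 0.14 -0.17  1.01]
   [ 0.261 -0.363  0.719] [-1.01 -0.26  0.72 -0.09  1.94 -1.52] dj 0.15  flange [ 0.15 -0.14  0.99]
   [ 0.275 -0.327  0.699] [-0.83 -0.32  0.82 -0.21  1.91 -1.43] dj 0.18  flange [ 0.17 -0.1   0.97]
   [ 0.29 -0.29  0.68] [-0.63 -0.36  0.9  -0.35  1.9  -1.32] dj 0.2  flange [ 0.18 -0.06  0.95]
to [ 0.38 -0.02  0.56] n 7 tool cm/row [ 3.29  2.84 -0.74]
   [ 0.303 -0.251  0.663] [-0.41 -0.39  0.96 -0.49  1.92 -1.19] dj 0.22  flange [ 0.19 -0.02  0.93]
   [ 0.316 -0.213  0.646] [-0.2  -0.39  1.01 -0.62  1.94 -1.06] dj 0.21  flange [0.21 0.01 0.92]
   [ 0.329 -0.174  0.629] [-0.01 -0.39  1.05 -0.73  1.98 -0.93] dj 0.19  flange [0.22 0.05 0.9 ]
   [ 0.341 -0.136  0.611] [ 0.15 -0.37  1.08 -0.81  2.01 -0.81] dj 0.16  flange [0.23 0.09 0.88]
   [ 0.354 -0.097  0.594] [ 0.29 -0.34  1.1  -0.86  2.04 -0.7 ] dj 0.14  flange [0.25 0.13 0.87]
   [ 0.367 -0.059  0.577] [ 0.4  -0.3   1.12 -0.89  2.07 -0.6 ] dj 0.11  flange [0.26 0.17 0.85]
   [ 0.38 -0.02  0.56] [ 0.49 -0.25  1.12 -0.9   2.09 -0.5 ] dj 0.1  flange [0.27 0.21 0.83]
to [0.46 0.16 0.36] n 6 tool cm/row [3.82 2.52 0.98]
   [0.393 0.01  0.527] [ 0.55 -0.23  1.17 -0.89  2.07 -0.4 ] dj 0.1  flange [0.28 0.24 0.8 ]
   [0.407 0.04  0.493] [ 0.59 -0.19  1.22 -0.87  2.06 -0.31] dj 0.1  flange [0.3  0.27 0.76]
   [0.42 0.07 0.46] [ 0.63 -0.15  1.25 -0.84  2.03 -0.22] dj 0.09  flange [0.31 0.3  0.73]
   [0.433 0.1   0.427] [ 0.67 -0.1   1.27 -0.82  2.01 -0.13] dj 0.08  flange [0.32 0.33 0.7 ]
   [0.447 0.13  0.393] [ 0.7  -0.04  1.28 -0.8   1.98 -0.06] dj 0.08  flange [0.34 0.36 0.66]
   [0.46 0.16 0.36] [ 0.73  0.02  1.29 -0.78  1.95  0.02] dj 0.07  flange [0.35 0.39 0.63]
```

```bash
python3 -m crank '[{"tx":3.25,"ty":2.9,"tz":-0.4,"twist":0,"grip":0},{"tx":3.25,"ty":2.9,"tz":-0.4,"twist":0,"grip":0},{"tx":3.25,"ty":2.9,"tz":-0.4,"twist":0,"grip":0},{"tx":3.25,"ty":2.9,"tz":-0.4,"twist":0,"grip":0},{"tx":3.25,"ty":2.9,"tz":-0.4,"twist":0,"grip":0},{"tx":3.3,"ty":2.8,"tz":-0.75,"twist":0,"grip":0},{"tx":3.3,"ty":2.8,"tz":-0.75,"twist":0,"grip":0},{"tx":3.3,"ty":2.8,"tz":-0.75,"twist":0,"grip":0},{"tx":3.3,"ty":2.8,"tz":-0.75,"twist":0,"grip":0},{"tx":3.3,"ty":2.8,"tz":-0.75,"twist":0,"grip":0},{"tx":3.3,"ty":2.8,"tz":-0.75,"twist":0,"grip":0},{"tx":3.3,"ty":2.8,"tz":-0.75,"twist":0,"grip":0}]'; python3 st.py; python3 - <<'E'
from plan import *
plan([[.46,.16,.36],[.46,.17,.2]],step=.055)
E
```

```text
time: 8.07
tool_pos: [0.3789, -0.021, 0.5604]
ee_rot: [3.14, 0.748, 2.016]
wrist_force: [0.5, -0.7, -0.9]
width: 0.0003
[ 0.485 -0.254  1.125 -0.895  2.084 -0.498] [3.14  0.748 2.016]
lean 42.9 az -64.3
[[-0.316  0.902  0.295]
 [ 0.661  0.432 -0.613]
 [-0.68   0.001 -0.733]]
to [0.46 0.16 0.36] n 6 tool cm/row [3.84 2.52 1.  ]
   [0.392 0.009 0.527] [ 0.54 -0.23  1.17 -0.88  2.07 -0.4 ] dj 0.1  flange [0.28 0.24 0.8 ]
   [0.406 0.039 0.494] [ 0.59 -0.19  1.22 -0.86  2.05 -0.3 ] dj 0.1  flange [0.3  0.27 0.76]
   [0.419 0.069 0.46 ] [ 0.63 -0.15  1.25 -0.84  2.03 -0.21] dj 0.09  flange [0.31 0.3  0.73]
   [0.433 0.1   0.427] [ 0.67 -0.1   1.27 -0.82  2.01 -0.13] dj 0.08  flange [0.32 0.33 0.7 ]
   [0.446 0.13  0.393] [ 0.7  -0.04  1.28 -0.8   1.98 -0.05] dj 0.08  flange [0.34 0.36 0.66]
   [0.46 0.16 0.36] [ 0.73  0.02  1.29 -0.78  1.95  0.02] dj 0.07  flange [0.35 0.39 0.63]
to [0.46 0.17 0.2 ] n 3 tool cm/row [3.85 0.14 3.7 ]
   [0.46  0.163 0.307] [ 0.73  0.03  1.39 -0.76  1.88  0.1 ] dj 0.1  flange [0.35 0.39 0.58]
   [0.46  0.167 0.253] [ 0.74  0.04  1.47 -0.73  1.81  0.18] dj 0.09  flange [0.35 0.39 0.52]
   [0.46 0.17 0.2 ] [ 0.74  0.07  1.55 -0.72  1.73  0.25] dj 0.08  flange [0.35 0.4  0.47]
```

```bash
python3 -m crank '[{"tx":3.84,"ty":2.5,"tz":1,"twist":0,"grip":0},{"tx":3.84,"ty":2.5,"tz":1,"twist":0,"grip":0},{"tx":3.84,"ty":2.5,"tz":1,"twist":0,"grip":0},{"tx":3.84,"ty":2.5,"tz":1,"twist":0,"grip":0},{"tx":3.84,"ty":2.5,"tz":1,"twist":0,"grip":0}]'
cat >> plan.py <<'E'
C=np.array([.569,-.008]); YAW=-1.11
def pw(x,y,z): # press mm -> world
    return [C[0]+(np.cos(YAW)*x-np.sin(YAW)*y)/1000, C[1]+(np.sin(YAW)*x+np.cos(YAW)*y)/1000, z/1000]
def now():
    o=get_obs(); d=np.array(o['tool_pos'])[:2]-C; c,s=np.cos(YAW),np.sin(YAW)
    print("press mm",((c*d[0]+s*d[1])*1000).round(1),((-s*d[0]+c*d[1])*1000).round(1),"z",(o['tool_pos'][2]*1000).round(1),"F",np.array(o['wrist_force']).round(1),"t",o['time'])
E
python3 - <<'E'
from plan import *
now(); plan([pw(-110,-23,180),pw(-10,-23,125)])
E
```

```text
time: 8.7
tool_pos: [0.4459, 0.1286, 0.3923]
ee_rot: [3.141, 0.747, 2.016]
wrist_force: [-0.0, -0.8, 0.2]
width: 0.0004
press mm -177.1 -49.5 z 392.3 F [-0.  -0.8  0.2] t 8.7
to [0.49948616 0.08029964 0.18      ] n 5 tool cm/row [1.91 0.55 4.02]
   [0.457 0.119 0.35 ] [ 0.67 -0.05  1.38 -0.78  1.9  -0.01] dj 0.09  flange [0.35 0.35 0.62]
   [0.467 0.109 0.307] [ 0.64 -0.05  1.46 -0.76  1.82  0.03] dj 0.08  flange [0.36 0.34 0.58]
   [0.478 0.1   0.265] [ 0.61 -0.04  1.53 -0.75  1.74  0.07] dj 0.08  flange [0.37 0.33 0.54]
   [0.489 0.09  0.222] [ 0.58 -0.02  1.6  -0.74  1.66  0.11] dj 0.08  flange [0.38 0.32 0.49]
   [0.499 0.08  0.18 ] [ 0.55  0.01  1.65 -0.74  1.57  0.14] dj 0.08  flange [0.39 0.31 0.45]
to [ 0.54395232 -0.00927023  0.125     ] n 3 tool cm/row [-1.2   0.05  3.61]
   [0.514 0.05  0.162] [ 0.49  0.01  1.69 -0.75  1.5   0.12] dj 0.07  flange [0.41 0.28 0.43]
   [0.529 0.021 0.143] [ 0.42  0.02  1.72 -0.76  1.43  0.1 ] dj 0.07  flange [0.42 0.25 0.41]
   [ 0.544 -0.009  0.125] [ 0.35  0.04  1.74 -0.77  1.35  0.07] dj 0.07  flange [0.44 0.22 0.4 ]
```

```bash
python3 -m crank '[{"tx":1.9,"ty":0.55,"tz":4,"twist":0,"grip":0},{"tx":1.9,"ty":0.55,"tz":4,"twist":0,"grip":0},{"tx":1.9,"ty":0.55,"tz":4,"twist":0,"grip":0},{"tx":1.9,"ty":0.55,"tz":4,"twist":0,"grip":0},{"tx":1.9,"ty":0.55,"tz":4,"twist":0,"grip":0},{"tx":-1.2,"ty":0,"tz":3.6,"twist":0,"grip":0},{"tx":-1.2,"ty":0,"tz":3.6,"twist":0,"grip":0},{"tx":-0.6,"ty":0,"tz":1.8,"twist":0,"grip":0}]'; python3 - <<'E'
from plan import *
now()
p=cams.snapshot("side"); a=zoom(p,"",190,130,140,130,4.5)
cv2.imwrite("pics/a1.png",a)
E
```

```text
time: 9.7
tool_pos: [0.5344, 0.0029, 0.1354]
ee_rot: [-3.14, 0.747, 2.015]
wrist_force: [-0.5, 0.6, 0.8]
width: 0.0003
press mm -25.2 -26.2 z 135.4 F [-0.5  0.6  0.8] t 9.7
```

View pics/a1.png

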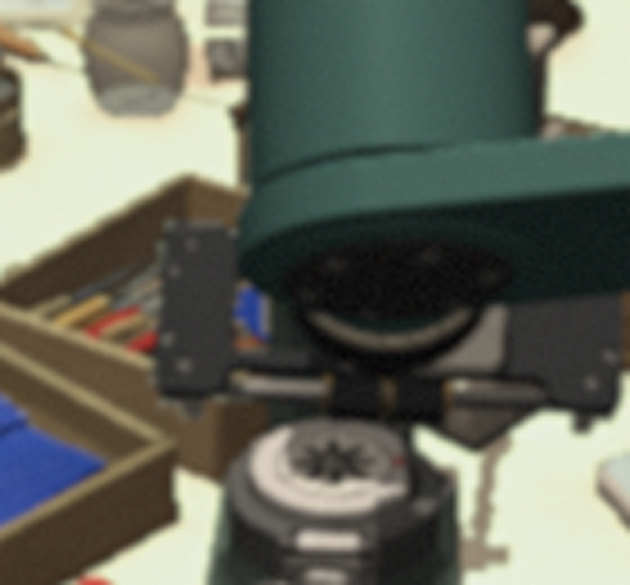

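```bash
python3 - <<'E'
from plan import *
plan([pw(-9,-21,112)],check=False)
T=Ro.from_euler('xyz',get_obs()['ee_rot'])
for n,d in(("x",pw(1,0,0)),("y",pw(0,1,0))):
    print(n,"10mm:",(T.inv().apply(np.r_[np.array(d)[:2]-C,0])*1000).round(3))
print("down 10mm",T.inv().apply([0,0,-1]).round(3))
E
```

```text
to [ 0.54618837 -0.0092766   0.112     ] n 1 tool cm/row [0.44 0.61 2.7 ]
x 10mm: [-0.733  0.018  0.68 ]
y 10mm: [ 0.011  1.    -0.015]
down 10mm [0.68  0.003 0.733]
```

```bash
python3 -m crank '[{"tx":0.22,"ty":0.3,"tz":1.35,"twist":0,"grip":0},{"tx":0.22,"ty":0.3,"tz":1.35,"twist":0,"grip":0}]'; python3 -m crank '[{"tx":0.14,"ty":0,"tz":0.15,"twist":0,"grip":0},{"tx":0,"ty":0,"tz":0,"twist":0,"grip":0}]';python3 -m crank '[{"tx":0.07,"ty":0,"tz":0.07,"twist":0,"grip":0},{"tx":0,"ty":0,"tz":0,"twist":0,"grip":0}]'; python3 -c "
from plan import *
now()"
```

```text
time: 10.0
tool_pos: [0.5474, -0.0063, 0.1138]
ee_rot: [3.14, 0.748, 2.016]
wrist_force: [-0.0, 0.8, -0.1]
width: 0.0006
time: 10.25
tool_pos: [0.5465, -0.0066, 0.1115]
ee_rot: [-3.14, 0.748, 2.017]
wrist_force: [-0.1, 0.7, -0.5]
width: 0.0007
time: 10.5
tool_pos: [0.5467, -0.0066, 0.111]
ee_rot: [-3.141, 0.748, 2.016]
wrist_force: [-0.0, -0.1, -0.3]
width: 0.0001
press mm -11.2 -19.4 z 111.0 F [-0.  -0.1 -0.3] t 10.5
```

```bash
for i in 1 2; do :; done; python3 -m crank '[{"tx":0.1,"ty":-0.15,"tz":0.11,"twist":0,"grip":0},{"tx":0,"ty":0,"tz":0,"twist":0,"grip":0}]'; python3 -m crank '[{"tx":0.07,"ty":-0.15,"tz":0.07,"twist":0,"grip":0},{"tx":0,"ty":0,"tz":0,"twist":0,"grip":0}]';python3 -m crank '[{"tx":0.07,"ty":0,"tz":0.07,"twist":0,"grip":0},{"tx":0,"ty":0,"tz":0,"twist":0,"grip":0}]'; python3 -c "
from plan import *
now()"
```

```text
time: 10.75
tool_pos: [0.545, -0.0076, 0.1091]
ee_rot: [-3.14, 0.748, 2.016]
wrist_force: [-0.7, -0.1, 0.6]
width: 0.0007
time: 11.0
tool_pos: [0.5437, -0.0083, 0.1081]
ee_rot: [-3.14, 0.748, 2.016]
wrist_force: [-0.2, -0.3, -0.6]
width: 0.0006
time: 11.25
tool_pos: [0.5438, -0.0082, 0.1071]
ee_rot: [-3.14, 0.748, 2.016]
wrist_force: [-0.5, 0.1, 0.1]
width: 0.0005
press mm -11.0 -22.7 z 107.1 F [-0.5  0.1  0.1] t 11.25
```

```bash
python3 -m crank '[{"tx":0.07,"ty":0,"tz":0.07,"twist":0,"grip":0},{"tx":0,"ty":0,"tz":0,"twist":0,"grip":0}]'; python3 -m crank '[{"tx":0.07,"ty":0,"tz":0.07,"twist":0,"grip":0},{"tx":0,"ty":0,"tz":0,"twist":0,"grip":0}]';python3 -m crank '[{"tx":0.04,"ty":0,"tz":0.04,"twist":0,"grip":0},{"tx":0,"ty":0,"tz":0,"twist":0,"grip":0}]'
```

```text
time: 11.5
tool_pos: [0.5437, -0.0082, 0.1061]
ee_rot: [-3.14, 0.748, 2.016]
wrist_force: [-0.4, -0.1, 0.3]
width: 0.0003
time: 11.75
tool_pos: [0.5437, -0.0081, 0.1051]
ee_rot: [-3.14, 0.748, 2.016]
wrist_force: [-0.4, 0.0, -0.4]
width: 0.0007
time: 12.0
tool_pos: [0.5437, -0.0081, 0.1046]
ee_rot: [-3.14, 0.748, 2.016]
wrist_force: [1.0, -0.7, -0.4]
width: 0.0004
```

```bash
python3 -m crank '[{"tx":0.05,"ty":0,"tz":0.05,"twist":0,"grip":0},{"tx":0,"ty":0,"tz":0,"twist":0,"grip":0}]'; python3 -m crank '[{"tx":0.05,"ty":0,"tz":0.05,"twist":0,"grip":0},{"tx":0,"ty":0,"tz":0,"twist":0,"grip":0}]';python3 -m crank '[{"tx":0.05,"ty":0,"tz":0.05,"twist":0,"grip":0},{"tx":0,"ty":0,"tz":0,"twist":0,"grip":0}]'; python3 - <<'E'
from plan import *
now()
p=cams.snapshot("side"); a=zoom(p,"",220,180,90,80,8)
cv2.imwrite("pics/a2.png",a[:600])
E
```

```text
time: 12.25
tool_pos: [0.5437, -0.0081, 0.1039]
ee_rot: [-3.141, 0.748, 2.016]
wrist_force: [-0.4, 0.5, -0.1]
width: 0.0007
time: 12.5
tool_pos: [0.5437, -0.0081, 0.1032]
ee_rot: [-3.14, 0.748, 2.016]
wrist_force: [0.2, -0.4, -0.2]
width: 0.0001
time: 12.75
tool_pos: [0.5437, -0.0081, 0.1025]
ee_rot: [-3.14, 0.748, 2.016]
wrist_force: [-0.1, -0.7, 0.2]
width: 0.0003
press mm -11.2 -22.7 z 102.5 F [-0.1 -0.7  0.2] t 12.75
```

View pics/a2.png

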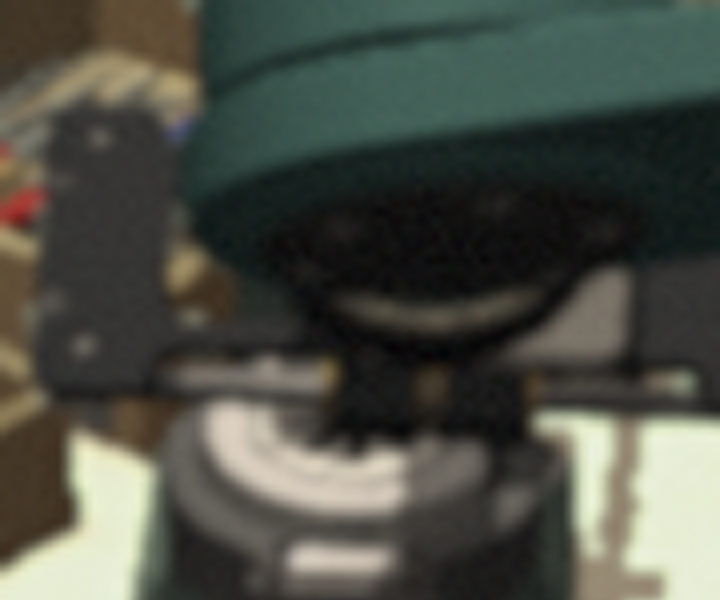

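```bash
python3 -m crank '[{"tx":0.05,"ty":0,"tz":0.05,"twist":0,"grip":0},{"tx":0,"ty":0,"tz":0,"twist":0,"grip":0}]'; python3 -m crank '[{"tx":0.05,"ty":0,"tz":0.05,"twist":0,"grip":0},{"tx":0,"ty":0,"tz":0,"twist":0,"grip":0}]';python3 -m crank '[{"tx":0.05,"ty":0,"tz":0.05,"twist":0,"grip":0},{"tx":0,"ty":0,"tz":0,"twist":0,"grip":0}]'
```

```text
time: 13.05
tool_pos: [0.5437, -0.008, 0.1018]
ee_rot: [-3.14, 0.748, 2.016]
wrist_force: [0.4, 1.0, -0.2]
width: 0.0003
time: 13.3
tool_pos: [0.5437, -0.008, 0.1011]
ee_rot: [-3.14, 0.748, 2.016]
wrist_force: [-0.0, -0.1, -0.3]
width: 0.0005
time: 13.55
tool_pos: [0.5436, -0.008, 0.1003]
ee_rot: [-3.14, 0.748, 2.016]
wrist_force: [0.1, -0.5, 0.1]
width: 0.0004
```

```bash
python3 -m crank '[{"tx":0.05,"ty":0,"tz":0.05,"twist":0,"grip":0},{"tx":0,"ty":0,"tz":0,"twist":0,"grip":0}]'; python3 -m crank '[{"tx":0.05,"ty":0,"tz":0.05,"twist":0,"grip":0},{"tx":0,"ty":0,"tz":0,"twist":0,"grip":0}]';python3 -m crank '[{"tx":0.05,"ty":0,"tz":0.05,"twist":0,"grip":0},{"tx":0,"ty":0,"tz":0,"twist":0,"grip":0}]'
```

```text
time: 13.8
tool_pos: [0.5437, -0.0079, 0.0997]
ee_rot: [-3.141, 0.748, 2.016]
wrist_force: [-0.7, 0.2, -0.1]
width: 0.0006
time: 14.05
tool_pos: [0.5436, -0.0079, 0.099]
ee_rot: [-3.14, 0.748, 2.016]
wrist_force: [0.3, 0.2, 0.2]
width: 0.0002
time: 14.3
tool_pos: [0.5436, -0.0079, 0.0983]
ee_rot: [-3.14, 0.748, 2.016]
wrist_force: [-0.4, -0.3, 0.1]
width: 0.0007
```

```bash
python3 - <<'E'
from plan import *
p=cams.snapshot("side"); t=cams.snapshot("top")
T=Ro.from_euler('xyz',get_obs()['ee_rot']);tc=np.array(get_obs()['tool_pos'])
tip=tc+T.apply([0,0,.011])
print(tip, proj(p,tip),proj(p,tc))
a=zoom(p,"",225,195,80,60,10)
u=((proj(p,np.array([tip,tc]))-[225,195]+.5)*10).astype(int)
cv2.circle(a,tuple(map(int,u[0])),4,(0,0,255),1);cv2.circle(a,tuple(map(int,u[1])),4,(0,255,0),1)
tt=np.linspace(0,6.28,80)
for r,z,c in((40,94,(0,0,255)),(52,84,(255,0,0))):
    w=np.array([pw(r*np.cos(k),r*np.sin(k),z) for k in tt]); cv2.polylines(a,[((proj(p,w)-[225,195]+.5)*10).astype(int)],True,c,1)
cv2.imwrite("pics/a3.png",a)
b=zoom(t,"",230,160,110,85,7); cv2.imwrite("pics/a3t.png",b)
E
```

```text
[ 0.54689517 -0.01464206  0.09028969] [[274.92387359 235.74890435]] [[274.90386898 234.57942612]]
```

View pics/a3.png

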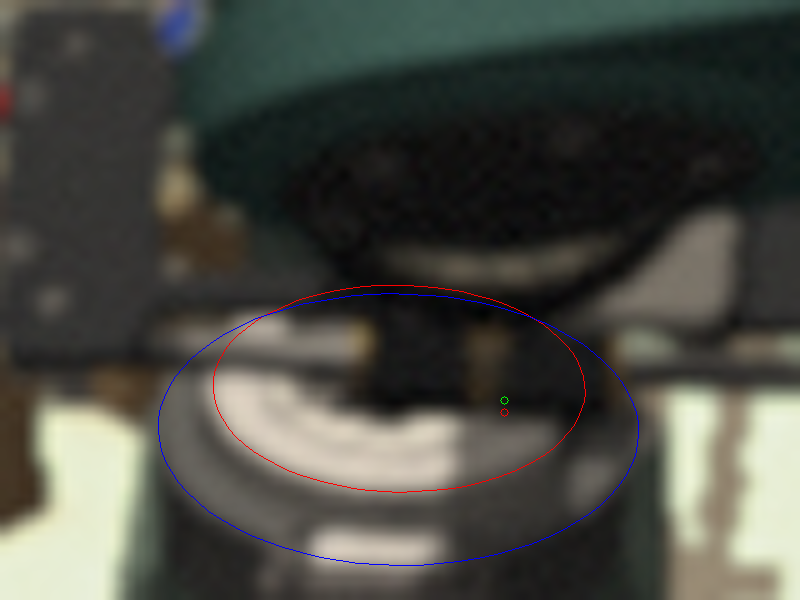

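View pics/a3t.png

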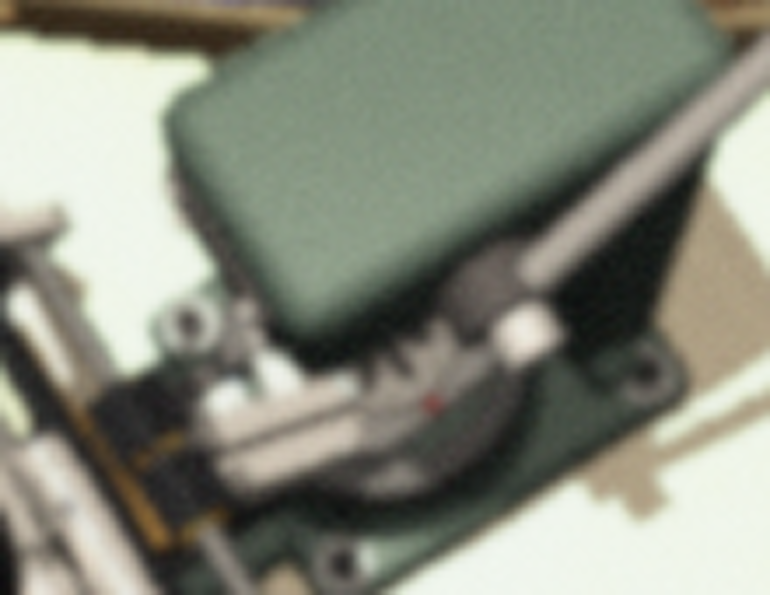

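```bash
python3 - <<'E'
from plan import *
t=cams.snapshot("top"); p=cams.snapshot("side")
T=Ro.from_euler('xyz',get_obs()['ee_rot']);tc=np.array(get_obs()['tool_pos'])
b=zoom(t,"",255,190,60,50,12)
def pt_(v): return tuple(map(int,((proj(t,v)[0]-[255,190]+.5)*12)))
for y in(-12,0,12):
  for x in (-8,0,8):
    cv2.circle(b,pt_(tc+T.apply([x/1000,y/1000,.011])),3,(0,0,255),-1)
    cv2.line(b,pt_(tc+T.apply([x/1000,y/1000,.011])),pt_(tc+T.apply([x/1000,y/1000,-.05])),(0,255,0) if x==8 else (255,255,0),1)
tt=np.linspace(0,6.28,80)
for r,z,c in((40,94,(0,0,255)),(52,84,(255,0,0))):
    w=np.array([pw(r*np.cos(k),r*np.sin(k),z) for k in tt]); cv2.polylines(b,[((proj(t,w)-[255,190]+.5)*12).astype(int)],True,c,1)
cv2.imwrite("pics/a4t.png",b)
# red mark now
for q,sl in((p,(slice(222,245),slice(245,290))),(t,(slice(205,230),slice(270,305)))):
    f=q["frame"].astype(int); m=(f[...,0]-np.maximum(f[...,1],f[...,2]))>22
    ys,xs=np.nonzero(m[sl]); print(len(xs), (xs.mean()+sl[1].start,ys.mean()+sl[0].start) if len(xs) else 0)
E
```

```text
0 0
7 (np.float64(291.2857142857143), np.float64(217.0))
```

View pics/a4t.png

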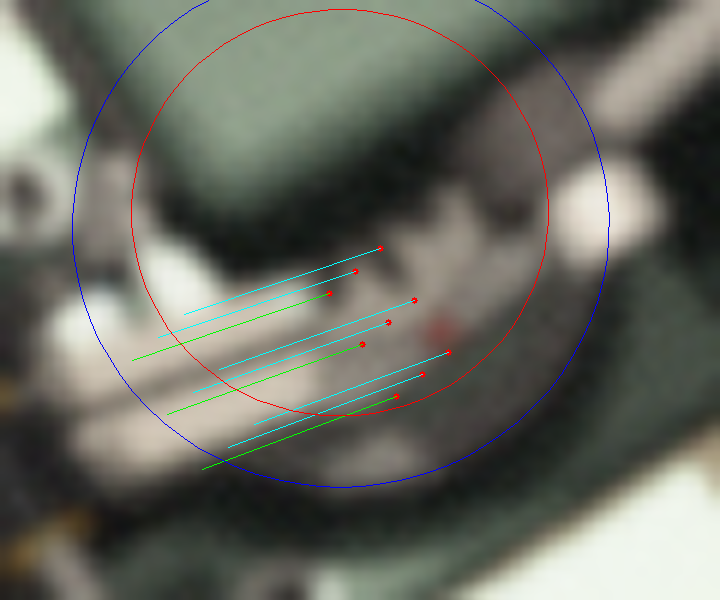

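```bash
python3 -m crank '[{"tx":0.05,"ty":0,"tz":0.05,"twist":0,"grip":0},{"tx":0,"ty":0,"tz":0,"twist":0,"grip":0}]'; python3 -m crank '[{"tx":0.05,"ty":0,"tz":0.05,"twist":0,"grip":0},{"tx":0,"ty":0,"tz":0,"twist":0,"grip":0}]';python3 -m crank '[{"tx":0.05,"ty":0,"tz":0.05,"twist":0,"grip":0},{"tx":0,"ty":0,"tz":0,"twist":0,"grip":0}]'
```

```text
time: 14.75
tool_pos: [0.5436, -0.0079, 0.0975]
ee_rot: [-3.141, 0.748, 2.016]
wrist_force: [0.2, -0.3, 1.1]
width: 0.0004
time: 15.0
tool_pos: [0.5436, -0.0079, 0.0968]
ee_rot: [-3.14, 0.748, 2.016]
wrist_force: [0.2, -0.1, 0.3]
width: 0.0006
time: 15.25
tool_pos: [0.5436, -0.0078, 0.0961]
ee_rot: [-3.14, 0.748, 2.016]
wrist_force: [-0.5, 0.5, 0.3]
width: 0.0004
```

```bash
python3 - <<'E'
from plan import *
t=cams.snapshot("top")
T=Ro.from_euler('xyz',get_obs()['ee_rot']);tc=np.array(get_obs()['tool_pos'])
b=zoom(t,"",230,180,90,70,8)
b=(255*(b/255.)**.5).astype(np.uint8)
cv2.imwrite("pics/a5t.png",b)
print(proj(t,tc+T.apply([0,0,.011])),proj(t,tc),proj(t,tc+T.apply([0,0,-.086])))
E
```

```text
[[286.8640159  216.62851923]] [[284.07105797 217.62217654]] [[260.1911253 226.1179972]]
```

View pics/a5t.png

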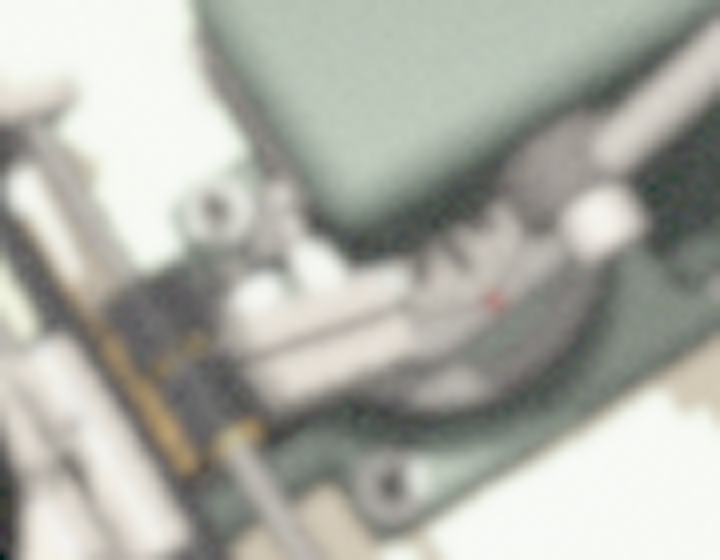

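```bash
python3 -m crank '[{"tx":0.06,"ty":0,"tz":0.06,"twist":0,"grip":0},{"tx":0,"ty":0,"tz":0,"twist":0,"grip":0}]'; python3 -m crank '[{"tx":0.06,"ty":0,"tz":0.06,"twist":0,"grip":0},{"tx":0,"ty":0,"tz":0,"twist":0,"grip":0}]';python3 -m crank '[{"tx":0.06,"ty":0,"tz":0.06,"twist":0,"grip":0},{"tx":0,"ty":0,"tz":0,"twist":0,"grip":0}]'; python3 - <<'E'
from plan import *
print(get_obs()['joint_torque'].round(2))
p=cams.snapshot("side"); f=p["frame"][:,:,::-1]
b=(255*(f/255.)**.6).astype(np.uint8)[150:300,190:340]; b=cv2.resize(b,None,fx=4,fy=4,interpolation=cv2.INTER_CUBIC)
T=Ro.from_euler('xyz',get_obs()['ee_rot']);tc=np.array(get_obs()['tool_pos'])
def P(v): return tuple(map(int,((proj(p,tc+T.apply(np.array(v)/1000))[0]-[190,150]+.5)*4)))
for x in(-37,37):
  for y in(-88,88): cv2.circle(b,P((x,y,-86)),4,(0,0,255),1)
for x in(-8,8):
  for y in(-12,12): cv2.line(b,P((x,y,-86)),P((x,y,11)),(0,255,255),1)
cv2.imwrite("pics/a6.png",b)
E
```

```text
time: 15.55
tool_pos: [0.5435, -0.0078, 0.0952]
ee_rot: [-3.14, 0.748, 2.016]
wrist_force: [-0.2, 0.1, -0.2]
width: 0.0004
time: 15.8
tool_pos: [0.5436, -0.0078, 0.0944]
ee_rot: [-3.14, 0.748, 2.016]
wrist_force: [0.4, -0.9, 0.5]
width: 0.0002
time: 16.05
tool_pos: [0.5435, -0.0078, 0.0936]
ee_rot: [-3.14, 0.748, 2.016]
wrist_force: [0.7, 0.6, -0.3]
width: 0.0003
[ 0.000e+00 -3.028e+01 -2.720e+01 -2.590e+00  3.600e-01 -1.000e-02]
```

View pics/a6.png

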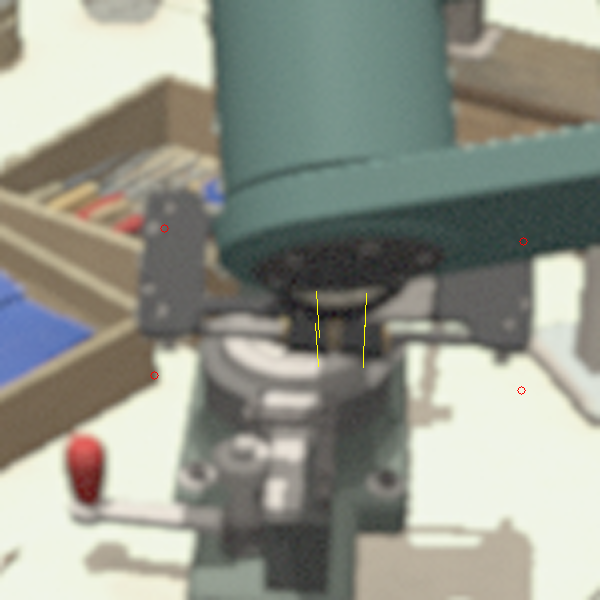

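```bash
python3 -m crank '[{"tx":0.06,"ty":0,"tz":0.06,"twist":0,"grip":0},{"tx":0,"ty":0,"tz":0,"twist":0,"grip":0}]'; python3 -m crank '[{"tx":0.06,"ty":0,"tz":0.06,"twist":0,"grip":0},{"tx":0,"ty":0,"tz":0,"twist":0,"grip":0}]';python3 -m crank '[{"tx":0.06,"ty":0,"tz":0.06,"twist":0,"grip":0},{"tx":0,"ty":0,"tz":0,"twist":0,"grip":0}]'; python3 -m crank '[{"tx":0.06,"ty":0,"tz":0.06,"twist":0,"grip":0},{"tx":0,"ty":0,"tz":0,"twist":0,"grip":0}]'
```

```text
time: 16.35
tool_pos: [0.5435, -0.0077, 0.0927]
ee_rot: [-3.14, 0.748, 2.016]
wrist_force: [0.7, -0.7, 0.4]
width: 0.0005
time: 16.6
tool_pos: [0.5435, -0.0077, 0.0919]
ee_rot: [-3.14, 0.748, 2.016]
wrist_force: [0.8, 0.6, 0.2]
width: 0.0002
time: 16.85
tool_pos: [0.5435, -0.0077, 0.091]
ee_rot: [-3.14, 0.748, 2.016]
wrist_force: [-0.5, 0.3, -0.7]
width: 0.0001
time: 17.1
tool_pos: [0.5435, -0.0076, 0.0902]
ee_rot: [-3.14, 0.748, 2.016]
wrist_force: [-0.3, -0.3, -0.3]
width: 0.0004
```

```bash
python3 -m crank '[{"tx":0.06,"ty":0,"tz":0.06,"twist":0,"grip":0},{"tx":0,"ty":0,"tz":0,"twist":0,"grip":0}]'; python3 -m crank '[{"tx":0.06,"ty":0,"tz":0.06,"twist":0,"grip":0},{"tx":0,"ty":0,"tz":0,"twist":0,"grip":0}]';python3 -m crank '[{"tx":0.06,"ty":0,"tz":0.06,"twist":0,"grip":0},{"tx":0,"ty":0,"tz":0,"twist":0,"grip":0}]'; python3 - <<'E'
from plan import *
t=cams.snapshot("top");p=cams.snapshot("side")
b=zoom(t,"",255,190,60,45,12); b=(255*(b/255.)**.5).astype(np.uint8)
cv2.imwrite("pics/a7t.png",b)
b=zoom(p,"",225,195,80,60,9); b=(255*(b/255.)**.5).astype(np.uint8)
cv2.imwrite("pics/a7s.png",b)
E
```

```text
time: 17.35
tool_pos: [0.5434, -0.0076, 0.0893]
ee_rot: [-3.14, 0.748, 2.016]
wrist_force: [0.3, -0.6, 0.0]
width: 0.0003
time: 17.6
tool_pos: [0.5434, -0.0076, 0.0885]
ee_rot: [-3.14, 0.748, 2.016]
wrist_force: [-0.4, 0.7, -0.2]
width: 0.0006
time: 17.85
tool_pos: [0.5434, -0.0076, 0.0876]
ee_rot: [-3.14, 0.748, 2.016]
wrist_force: [-0.1, 0.2, 0.0]
width: 0.0006
```

View pics/a7t.png

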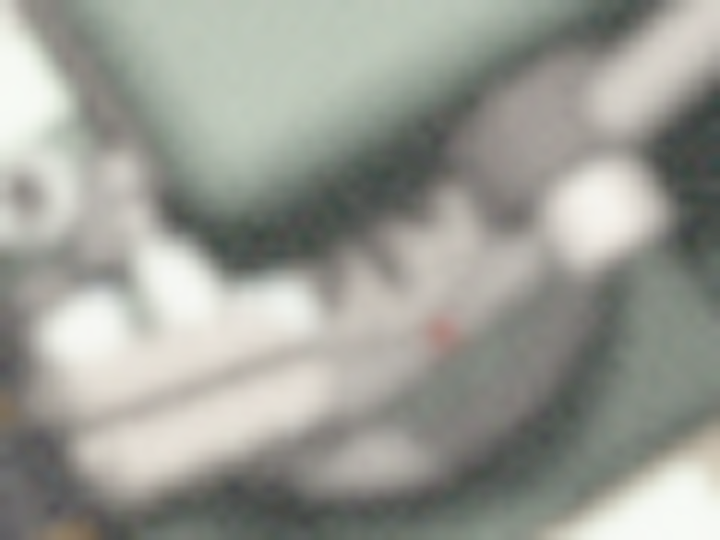

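View pics/a7s.png

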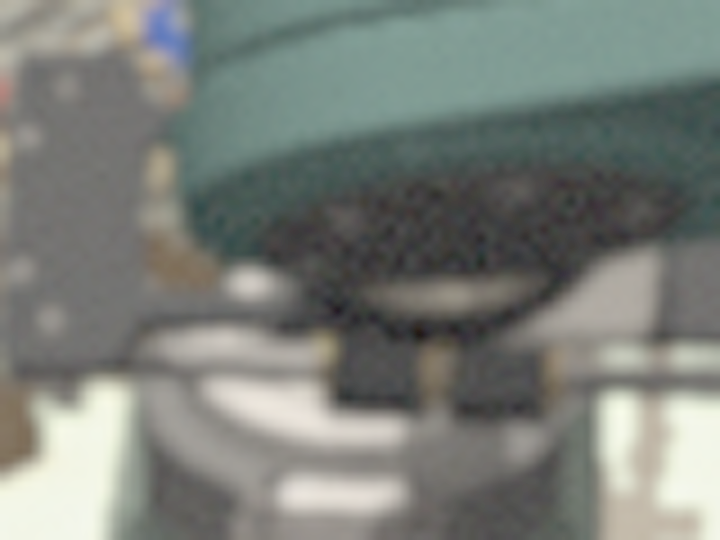

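```bash
python3 - <<'E'
from plan import *
t=cams.snapshot("top")
c,s=np.cos(YAW),np.sin(YAW)
for z in(.085,.094,.105):
  for u in((281.8,218.3),(281.4,215.0),(282.3,221.5)):
    X=bp(t,u,z);d=X[:2]-C; print(z,u,X.round(4),[round((c*d[0]+s*d[1])*1000,1),round((-s*d[0]+c*d[1])*1000,1)])
now()
E
```

```text
0.085 (281.8, 218.3) [ 0.545  -0.0026  0.085 ] [np.float64(-15.5), np.float64(-19.1)]
0.085 (281.4, 215.0) [ 0.5528 -0.0026  0.085 ] [np.float64(-12.1), np.float64(-12.1)]
0.085 (282.3, 221.5) [ 0.5373 -0.0029  0.085 ] [np.float64(-18.7), np.float64(-26.1)]
0.094 (281.8, 218.3) [ 0.5431 -0.0025  0.094 ] [np.float64(-16.4), np.float64(-20.8)]
0.094 (281.4, 215.0) [ 0.5509 -0.0025  0.094 ] [np.float64(-13.0), np.float64(-13.8)]
0.094 (282.3, 221.5) [ 0.5356 -0.0028  0.094 ] [np.float64(-19.5), np.float64(-27.6)]
0.105 (281.8, 218.3) [ 0.5408 -0.0025  0.105 ] [np.float64(-17.5), np.float64(-22.8)]
0.105 (281.4, 215.0) [ 0.5485 -0.0025  0.105 ] [np.float64(-14.1), np.float64(-15.9)]
0.105 (282.3, 221.5) [ 0.5334 -0.0027  0.105 ] [np.float64(-20.5), np.float64(-29.6)]
press mm -11.7 -22.6 z 87.8 F [-0.1  0.1  0.4] t 18.0
```

```bash
python3 -m crank '[{"tx":0.06,"ty":0,"tz":0.06,"twist":0,"grip":0},{"tx":0,"ty":0,"tz":0,"twist":0,"grip":0}]'; python3 -m crank '[{"tx":0.06,"ty":0,"tz":0.06,"twist":0,"grip":0},{"tx":0,"ty":0,"tz":0,"twist":0,"grip":0}]';python3 -m crank '[{"tx":0.06,"ty":0,"tz":0.06,"twist":0,"grip":0},{"tx":0,"ty":0,"tz":0,"twist":0,"grip":0}]';python3 -m crank '[{"tx":0.06,"ty":0,"tz":0.06,"twist":0,"grip":0},{"tx":0,"ty":0,"tz":0,"twist":0,"grip":0}]'
```

```text
time: 18.25
tool_pos: [0.5434, -0.0075, 0.0868]
ee_rot: [-3.14, 0.748, 2.016]
wrist_force: [-0.4, 0.3, -0.0]
width: 0.0003
time: 18.5
tool_pos: [0.5434, -0.0075, 0.0859]
ee_rot: [-3.14, 0.748, 2.016]
wrist_force: [0.8, 0.4, -0.1]
width: 0.0005
time: 18.75
tool_pos: [0.5436, -0.0075, 0.0854]
ee_rot: [-3.141, 0.749, 2.016]
wrist_force: [0.6, 0.1, 0.6]
width: 0.0007
time: 19.0
tool_pos: [0.5438, -0.0075, 0.085]
ee_rot: [-3.142, 0.749, 2.015]
wrist_force: [-1.4, 0.3, 2.9]
width: 0.0001
```

```bash
python3 -m crank '[{"tx":0.04,"ty":0,"tz":0.04,"twist":0,"grip":0},{"tx":0,"ty":0,"tz":0,"twist":0,"grip":0}]'; python3 - <<'E'
from plan import *
o=get_obs();print(o['wrist_force'].round(2),o['wrist_torque'].round(3));now()
F,M=o['wrist_force'],o['wrist_torque']
# point r (from ref) with r x F = M, min norm
print("r0",np.cross(F,M)/(F@F))
t=cams.snapshot("top");p=cams.snapshot("side")
cv2.imwrite("pics/a8s.png",zoom(p,"",140,100,240,200,3.3)[:600])
cv2.imwrite("pics/a8t.png",zoom(t,"",180,150,180,140,4.4)[:600])
E
```

```text
time: 19.25
tool_pos: [0.544, -0.0075, 0.0847]
ee_rot: [3.141, 0.749, 2.015]
wrist_force: [-0.7, -0.2, 4.8]
width: 0.0006
[-0.73 -0.18  4.75] [-0.327 -0.225 -0.049]
press mm -11.6 -22.2 z 84.7 F [-0.7 -0.2  4.8] t 19.25
r0 [ 0.04654183 -0.06861041  0.00455091]
```

View pics/a8s.png

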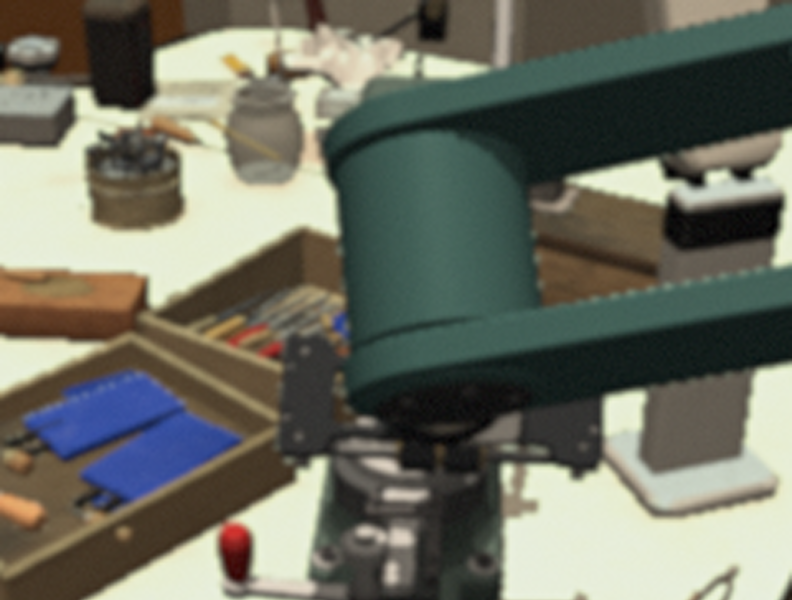

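View pics/a8t.png

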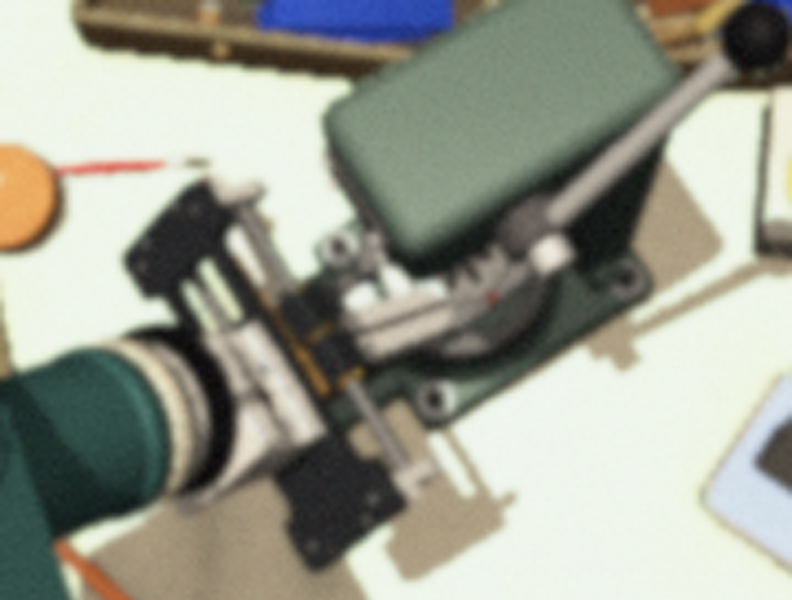

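```bash
python3 -m crank '[{"tx":-0.2,"ty":0,"tz":-0.22,"twist":0,"grip":0},{"tx":-0.7,"ty":-0.2,"tz":0.65,"twist":0,"grip":0},{"tx":0.14,"ty":0,"tz":0.15,"twist":0,"grip":0},{"tx":0.07,"ty":0,"tz":0.07,"twist":0,"grip":0},{"tx":0,"ty":0,"tz":0,"twist":0,"grip":0}]'; python3 -m crank '[{"tx":0.14,"ty":0,"tz":0.15,"twist":0,"grip":0},{"tx":0,"ty":0,"tz":0,"twist":0,"grip":0}]'; python3 -c "
from plan import *
now()"
```

```text
time: 19.98
tool_pos: [0.5465, -0.0175, 0.0853]
ee_rot: [3.141, 0.751, 2.014]
wrist_force: [0.2, 0.7, 4.8]
width: 0.0009
time: 20.23
tool_pos: [0.5469, -0.0176, 0.0846]
ee_rot: [3.139, 0.752, 2.013]
wrist_force: [-2.6, 0.4, 10.0]
width: 0.0006
press mm -1.2 -24.1 z 84.6 F [-2.6  0.4 10. ] t 20.225
```

```bash
python3 -m crank '[{"tx":0.22,"ty":0.3,"tz":-0.2,"twist":0,"grip":0},{"tx":0.22,"ty":0.3,"tz":-0.2,"twist":0,"grip":0},{"tx":0.18,"ty":0.42,"tz":-0.17,"twist":0,"grip":0},{"tx":0.18,"ty":0.42,"tz":-0.17,"twist":0,"grip":0},{"tx":0,"ty":0,"tz":0,"twist":0,"grip":0}]'; python3 - <<'E'
from plan import *
now()
t=cams.snapshot("top");p=cams.snapshot("side")
b=zoom(t,"",255,190,60,45,12); b=(255*(b/255.)**.5).astype(np.uint8)
cv2.imwrite("pics/b1t.png",b)
b=zoom(p,"",225,195,80,60,9); b=(255*(b/255.)**.5).astype(np.uint8)
cv2.imwrite("pics/b1s.png",b)
E
```

```text
time: 20.85
tool_pos: [0.5565, -0.001, 0.085]
ee_rot: [3.136, 0.752, 2.013]
wrist_force: [0.4, 0.5, 7.7]
width: 0.0002
press mm -11.9 -8.1 z 85.0 F [0.4 0.5 7.7] t 20.85
```

View pics/b1t.png

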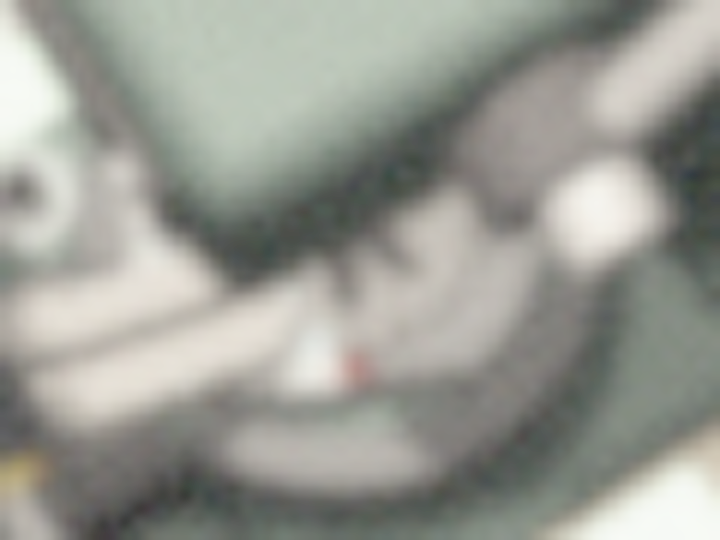

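View pics/b1s.png

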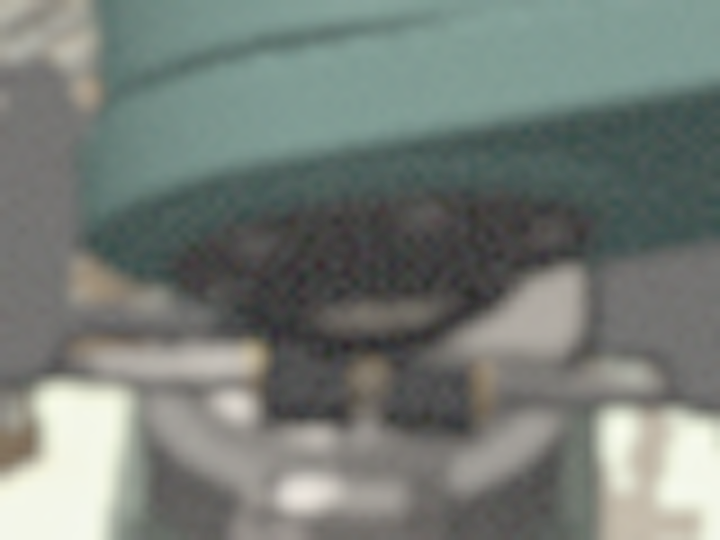

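```bash
cat > mark.py <<'E'
from plan import *
def mark():
    t=cams.snapshot("top"); f=t["frame"].astype(float); sc=f[...,0]-np.maximum(f[...,1],f[...,2])
    c,s=np.cos(YAW),np.sin(YAW)
    m=np.zeros(sc.shape,bool); m[204:236,262:300]=True
    w=np.where(m&(sc>18),sc,0); 
    if w.sum()==0: print("none"); return
    ys,xs=np.mgrid[:w.shape[0],:w.shape[1]]; u=((w*xs).sum()/w.sum(),(w*ys).sum()/w.sum())
    d=bp(t,u,.094)[:2]-C; q=np.array([c*d[0]+s*d[1],-s*d[0]+c*d[1]])*1000
    print("mark px",np.round(u,1),"n",(w>0).sum(),"press",q.round(1),"ang",np.degrees(np.arctan2(q[1],q[0])).round(1),"ang about (2,0)",np.degrees(np.arctan2(q[1],q[0]-2)).round(1))
if __name__=="__main__": mark(); now()
E
python3 mark.py
```

```text
mark px [284.2 220.1] n 10 press [-14.2 -27.2] ang -117.5 ang about (2,0) -120.7
press mm -11.8 -8.1 z 85.0 F [0.8 0.6 7.4] t 21.0
```

```bash
python3 -m crank '[{"tx":0.1,"ty":0.48,"tz":-0.04,"twist":0,"grip":0},{"tx":0.1,"ty":0.48,"tz":-0.04,"twist":0,"grip":0},{"tx":-0.07,"ty":0.48,"tz":0.07,"twist":0,"grip":0},{"tx":-0.07,"ty":0.48,"tz":0.07,"twist":0,"grip":0},{"tx":-0.18,"ty":0.42,"tz":0.17,"twist":0,"grip":0},{"tx":-0.18,"ty":0.42,"tz":0.17,"twist":0,"grip":0},{"tx":0,"ty":0,"tz":0,"twist":0,"grip":0}]'; python3 mark.py; python3 - <<'E'
from plan import *
t=cams.snapshot("top")
b=zoom(t,"",245,190,70,50,11); b=(255*(b/255.)**.5).astype(np.uint8)
cv2.imwrite("pics/b2t.png",b)
E
```

```text
time: 21.88
tool_pos: [0.5839, 0.006, 0.0848]
ee_rot: [3.135, 0.754, 2.012]
wrist_force: [0.2, -0.3, 10.3]
width: 0.0004
mark px [274.1 217.3] n 11 press [-29.8  -9.2] ang -162.9 ang about (2,0) -163.9
press mm -5.9 19.5 z 84.8 F [ 1.  -1.5  9.1] t 21.925
```

View pics/b2t.png

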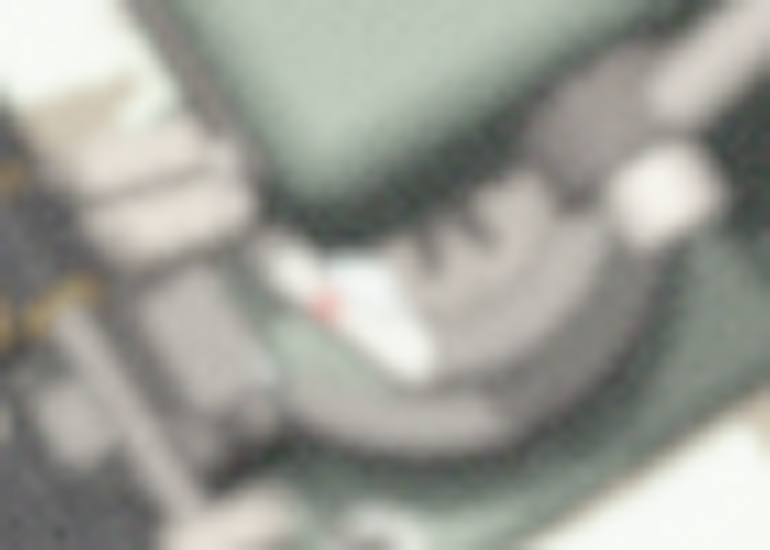

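```bash
python3 -m crank '[{"tx":-0.14,"ty":0.24,"tz":0.16,"twist":0,"grip":0},{"tx":-0.15,"ty":0.23,"tz":0.15,"twist":0,"grip":0},{"tx":-0.17,"ty":0.2,"tz":0.16,"twist":0,"grip":0},{"tx":0,"ty":0,"tz":0,"twist":0,"grip":0}]'; python3 mark.py; python3 - <<'E'
from plan import *
t=cams.snapshot("top")
b=zoom(t,"",245,190,70,50,11); b=(255*(b/255.)**.5).astype(np.uint8)
cv2.imwrite("pics/b3t.png",b)
E
```

```text
time: 22.48
tool_pos: [0.5926, 0.0029, 0.0846]
ee_rot: [3.135, 0.754, 2.012]
wrist_force: [0.2, -0.9, 10.6]
width: 0.0004
mark px [272.3 214.4] n 14 press [-29.7  -1.2] ang -177.7 ang about (2,0) -177.8
press mm 0.8 26.0 z 84.7 F [-0.7 -0.2  9.9] t 22.525
```

View pics/b3t.png

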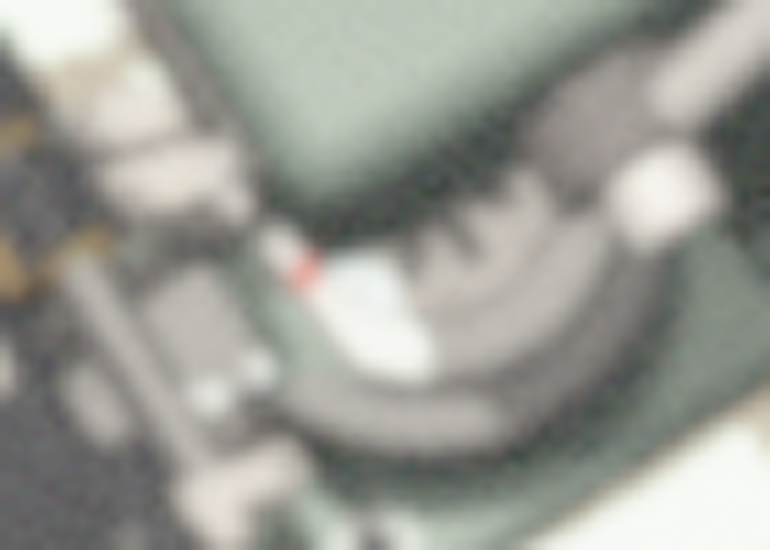

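```bash
python3 -m crank '[{"tx":-0.35,"ty":0,"tz":-0.37,"twist":0,"grip":0},{"tx":-0.35,"ty":0,"tz":-1,"twist":0,"grip":0},{"tx":-0.2,"ty":0,"tz":-4,"twist":0,"grip":0},{"tx":0,"ty":0,"tz":-5,"twist":0,"grip":0}]'; python3 - <<'E'
from plan import *
now(); plan([pw(-70,100,140),pw(-15,100,90),pw(-15,100,62)],step=.05)
E
```

```text
time: 23.08
tool_pos: [0.561, 0.0613, 0.1618]
ee_rot: [-3.136, 0.747, 2.018]
wrist_force: [0.1, -0.1, 0.0]
width: 0.0006
press mm -65.6 23.6 z 161.8 F [ 0.1 -0.1  0. ] t 23.075
to [0.62744356 0.09916506 0.14      ] n 2 tool cm/row [0.94 3.82 0.59]
   [0.594 0.08  0.151] [ 0.47  0.21  1.5  -0.75  1.49  0.11] dj 0.09  flange [0.49 0.31 0.42]
   [0.627 0.099 0.14 ] [ 0.47  0.3   1.41 -0.75  1.49  0.11] dj 0.09  flange [0.52 0.33 0.41]
to [0.65189995 0.04990163 0.09      ] n 2 tool cm/row [-0.32  0.06  3.7 ]
   [0.64  0.075 0.115] [ 0.42  0.31  1.44 -0.76  1.43  0.11] dj 0.07  flange [0.53 0.3  0.39]
   [0.652 0.05  0.09 ] [ 0.38  0.33  1.47 -0.77  1.36  0.11] dj 0.06  flange [0.55 0.28 0.36]
to [0.65189995 0.04990163 0.062     ] n 1 tool cm/row [1.9  0.01 2.05]
   [0.652 0.05  0.062] [ 0.38  0.36  1.49 -0.77  1.32  0.15] dj 0.04  flange [0.55 0.28 0.33]
```

```bash
python3 -m crank '[{"tx":0.9,"ty":3.8,"tz":0.6,"twist":0,"grip":0},{"tx":0.9,"ty":3.8,"tz":0.6,"twist":0,"grip":0},{"tx":-0.3,"ty":0,"tz":3.7,"twist":0,"grip":0},{"tx":-0.3,"ty":0,"tz":3.7,"twist":0,"grip":0},{"tx":0,"ty":0,"tz":0,"twist":0,"grip":0}]'; python3 - <<'E'
from plan import *
now()
t=cams.snapshot("top");p=cams.snapshot("side")
b=zoom(t,"",205,150,130,95,6); 
T=Ro.from_euler('xyz',get_obs()['ee_rot']);tc=np.array(get_obs()['tool_pos'])
u=(proj(t,tc+T.apply([[0,0,.011]]))[0]-[205,150]+.5)*6; cv2.circle(b,tuple(map(int,u)),4,(0,0,255),1)
cv2.imwrite("pics/c1t.png",b)
b=zoom(p,"",180,170,140,125,4.8)
u=(proj(p,tc+T.apply([[0,0,.011]]))[0]-[180,170]+.5)*4.8; cv2.circle(b,tuple(map(int,u)),4,(0,0,255),1)
cv2.imwrite("pics/c1s.png",b)
E
```

```text
time: 23.7
tool_pos: [0.6503, 0.0473, 0.0875]
ee_rot: [-3.131, 0.747, 2.02]
wrist_force: [0.0, 0.9, 0.1]
width: 0.0008
press mm -13.4 97.4 z 87.5 F [0.  0.9 0.1] t 23.7
```

View pics/c1t.png

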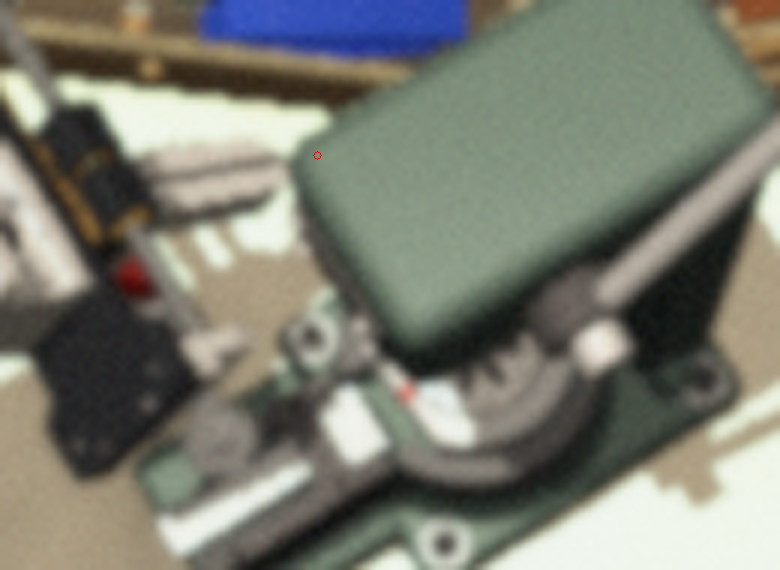

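View pics/c1s.png

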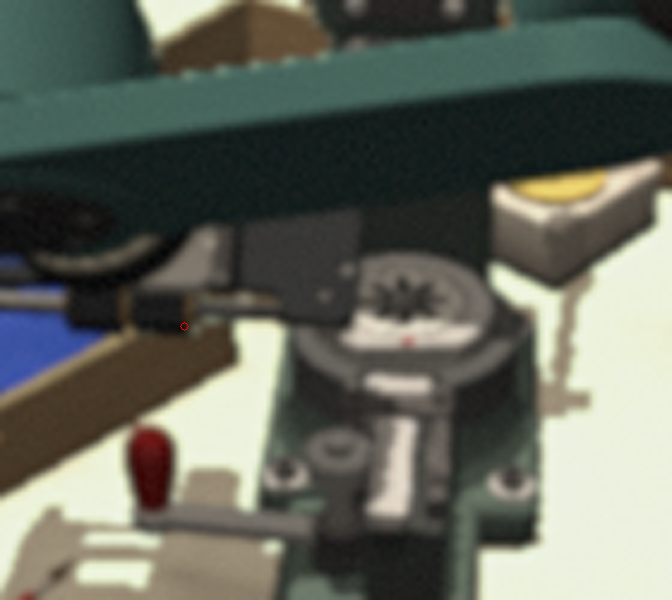

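```bash
python3 -m crank '[{"tx":0.9,"ty":-0.1,"tz":1,"twist":0,"grip":0},{"tx":0.9,"ty":-0.1,"tz":1,"twist":0,"grip":0},{"tx":0,"ty":0,"tz":0,"twist":0,"grip":0}]'; python3 - <<'E'
from plan import *
now()
p=cams.snapshot("side")
b=zoom(p,"",180,190,120,110,5.4)
cv2.imwrite("pics/c2s.png",b)
t=cams.snapshot("top");b=zoom(t,"",205,150,130,95,6);cv2.imwrite("pics/c2t.png",b)
E
```

```text
time: 24.18
tool_pos: [0.6494, 0.048, 0.0624]
ee_rot: [-3.136, 0.748, 2.02]
wrist_force: [-0.5, -1.2, 0.1]
width: 0.0004
press mm -14.4 96.9 z 62.4 F [-0.5 -1.2  0.1] t 24.175
```

View pics/c2s.png

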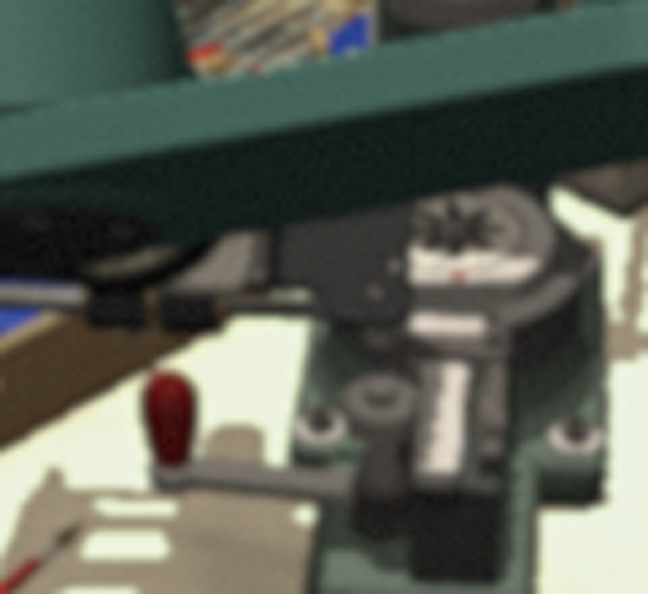

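View pics/c2t.png

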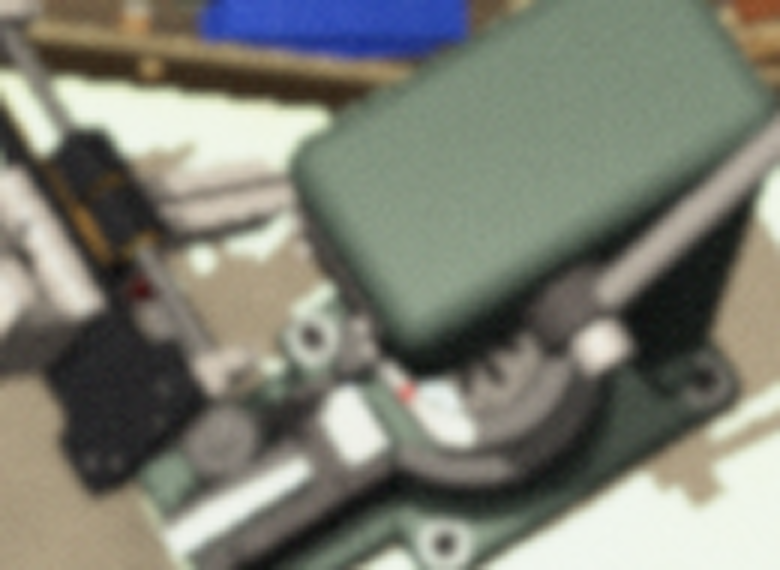

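```bash
python3 -m crank '[{"tx":0.73,"ty":0,"tz":-0.68,"twist":0,"grip":0},{"tx":0.73,"ty":0,"tz":-0.68,"twist":0,"grip":0},{"tx":0.73,"ty":0,"tz":-0.68,"twist":0,"grip":0},{"tx":0.73,"ty":0,"tz":-0.68,"twist":0,"grip":0},{"tx":0,"ty":0,"tz":0,"twist":0,"grip":0}]'; python3 - <<'E'
from plan import *
now()
p=cams.snapshot("side")
b=zoom(p,"",180,190,120,110,5.4)
cv2.imwrite("pics/c3s.png",b)
t=cams.snapshot("top");b=zoom(t,"",205,150,130,95,6);cv2.imwrite("pics/c3t.png",b)
E
```

```text
time: 24.9
tool_pos: [0.6337, 0.085, 0.0649]
ee_rot: [3.142, 0.748, 2.017]
wrist_force: [0.4, -0.0, 1.1]
width: 0.0004
press mm -54.5 99.3 z 64.9 F [ 0.4 -0.   1.1] t 24.9
```

View pics/c3s.png

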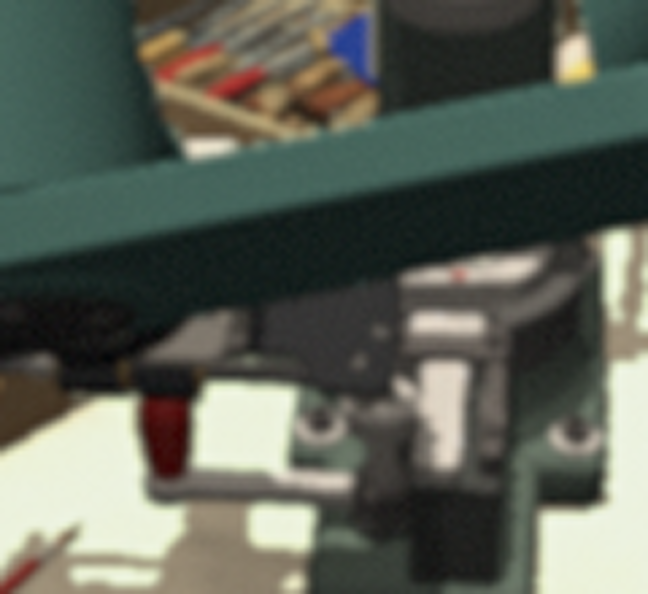

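View pics/c3t.png

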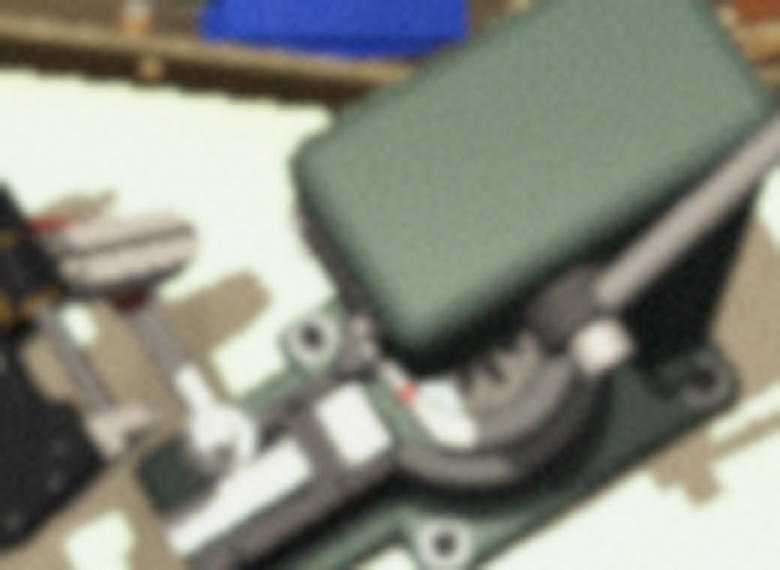

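```bash
python3 -m crank '[{"tx":0.44,"ty":-0.1,"tz":-0.41,"twist":0,"grip":0},{"tx":0.44,"ty":-0.1,"tz":-0.41,"twist":0,"grip":0},{"tx":0.44,"ty":0,"tz":-0.41,"twist":0,"grip":0},{"tx":0.44,"ty":-0.1,"tz":-0.41,"twist":0,"grip":0}]'; python3 - <<'E'
from plan import *
now()
t=cams.snapshot("top");b=zoom(t,"",205,150,130,95,6);cv2.imwrite("pics/c4t.png",b)
E
```

```text
time: 25.5
tool_pos: [0.6207, 0.1048, 0.0649]
ee_rot: [3.142, 0.748, 2.016]
wrist_force: [2.3, -0.5, 2.4]
width: 0.0006
press mm -78.0 96.4 z 64.9 F [ 2.3 -0.5  2.4] t 25.5
```

View pics/c4t.png

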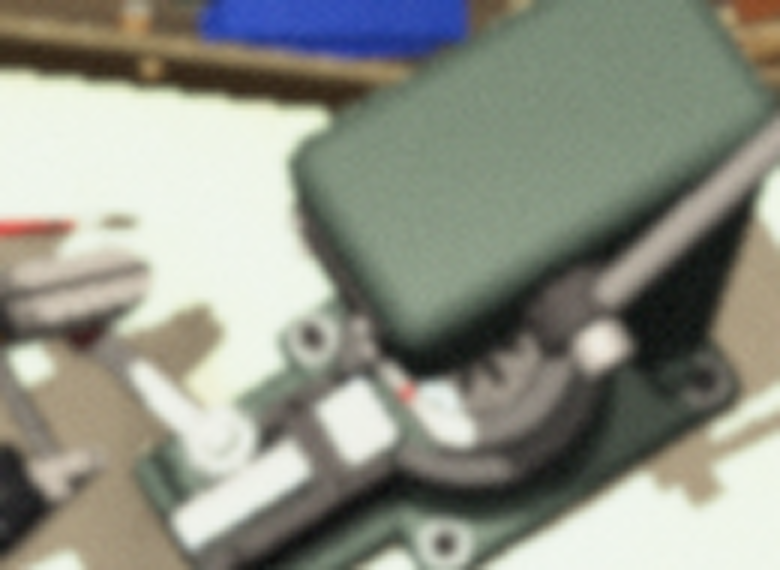

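```bash
python3 -m crank '[{"tx":0.44,"ty":-0.3,"tz":-0.41,"twist":0,"grip":0},{"tx":0.44,"ty":-0.3,"tz":-0.41,"twist":0,"grip":0},{"tx":0.44,"ty":-0.35,"tz":-0.41,"twist":0,"grip":0},{"tx":0.44,"ty":-0.4,"tz":-0.41,"twist":0,"grip":0}]'; python3 - <<'E'
from plan import *
now()
t=cams.snapshot("top");b=zoom(t,"",205,150,130,95,6);cv2.imwrite("pics/c5t.png",b)
E
```

```text
time: 26.05
tool_pos: [0.5975, 0.1205, 0.0645]
ee_rot: [-3.141, 0.748, 2.016]
wrist_force: [2.9, -0.2, 1.7]
width: 0.0006
press mm -102.4 82.7 z 64.5 F [ 2.9 -0.2  1.7] t 26.05
```

View pics/c5t.png

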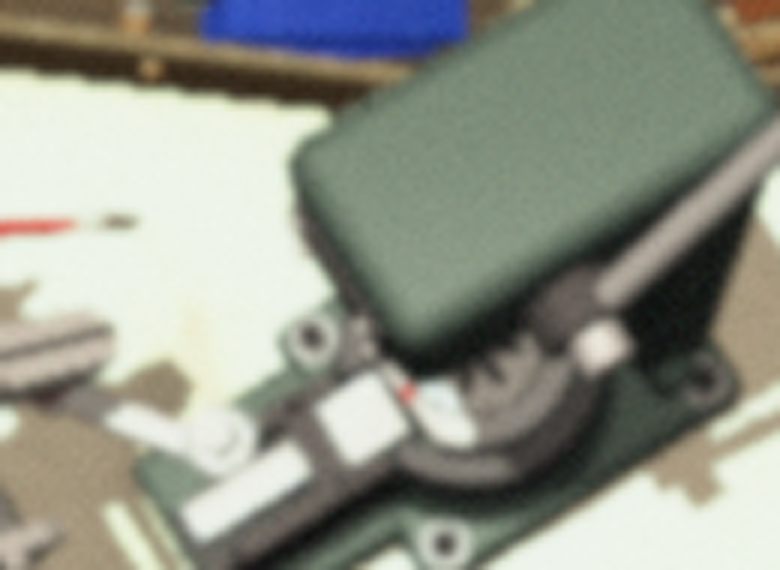

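```bash
python3 -m crank '[{"tx":0.44,"ty":-0.5,"tz":-0.41,"twist":0,"grip":0},{"tx":0.36,"ty":-0.45,"tz":-0.34,"twist":0,"grip":0},{"tx":0,"ty":0,"tz":0,"twist":0,"grip":0}]';python3 -m crank '[{"tx":0.2,"ty":-0.3,"tz":-0.2,"twist":0,"grip":0},{"tx":0,"ty":0,"tz":0,"twist":0,"grip":0}]'; python3 - <<'E'
from plan import *
now()
t=cams.snapshot("top");b=zoom(t,"",205,150,130,95,6);cv2.imwrite("pics/c6t.png",b)
E
```

```text
time: 26.48
tool_pos: [0.5838, 0.1262, 0.0643]
ee_rot: [-3.139, 0.748, 2.017]
wrist_force: [-0.7, -0.8, 1.8]
width: 0.0005
time: 26.72
tool_pos: [0.5803, 0.1272, 0.0645]
ee_rot: [-3.14, 0.748, 2.017]
wrist_force: [0.6, -0.9, 1.2]
width: 0.0003
press mm -116.1 70.3 z 64.5 F [ 0.6 -0.9  1.2] t 26.725
```

View pics/c6t.png

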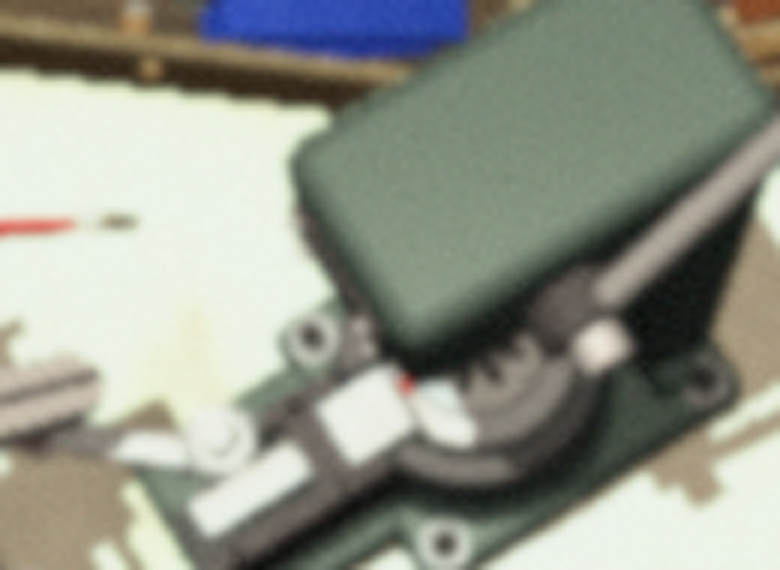

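```bash
python3 -m crank '[{"tx":0.2,"ty":-0.2,"tz":-0.2,"twist":0,"grip":0},{"tx":0,"ty":0,"tz":0,"twist":0,"grip":0}]';python3 -m crank '[{"tx":0.2,"ty":-0.2,"tz":-0.2,"twist":0,"grip":0},{"tx":0,"ty":0,"tz":0,"twist":0,"grip":0}]';python3 -m crank '[{"tx":0.2,"ty":-0.2,"tz":-0.2,"twist":0,"grip":0},{"tx":0,"ty":0,"tz":0,"twist":0,"grip":0}]'; python3 - <<'E'
from plan import *
now()
t=cams.snapshot("top");b=zoom(t,"",205,150,130,95,6);cv2.imwrite("pics/c7t.png",b)
E
```

```text
time: 27.02
tool_pos: [0.5776, 0.1285, 0.0649]
ee_rot: [-3.14, 0.749, 2.016]
wrist_force: [1.7, -2.1, 1.7]
width: 0.0003
time: 27.28
tool_pos: [0.5751, 0.1294, 0.0659]
ee_rot: [-3.14, 0.751, 2.015]
wrist_force: [3.0, -4.9, 2.3]
width: 0.0006
time: 27.52
tool_pos: [0.5727, 0.1301, 0.0669]
ee_rot: [-3.141, 0.754, 2.014]
wrist_force: [3.8, -7.0, 3.7]
width: 0.0003
press mm -122.1 64.7 z 66.9 F [ 3.8 -7.   3.7] t 27.525
```

View pics/c7t.png

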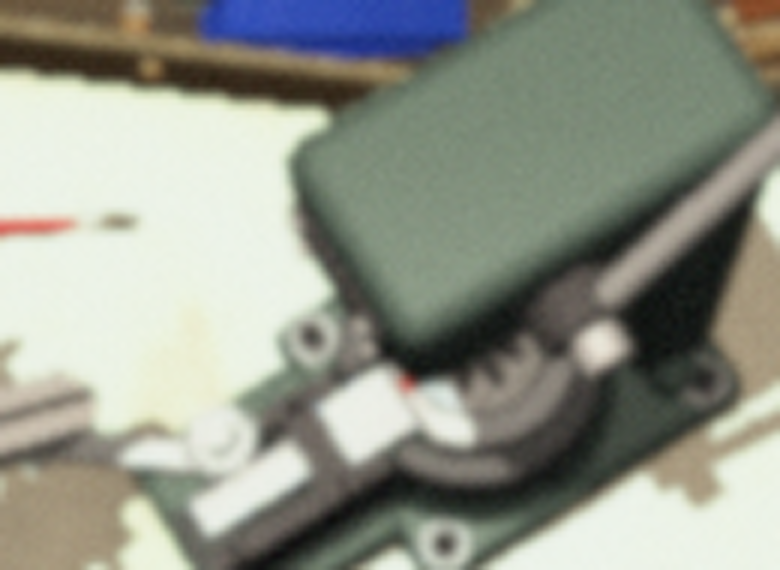

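```bash
python3 -m crank '[{"tx":-0.4,"ty":0.3,"tz":0.38,"twist":0,"grip":0},{"tx":-0.6,"ty":0.4,"tz":0.55,"twist":0,"grip":0},{"tx":-1,"ty":0,"tz":-1,"twist":0,"grip":0},{"tx":-2.5,"ty":0.5,"tz":-2.7,"twist":0,"grip":0},{"tx":-2.5,"ty":3,"tz":-2.7,"twist":0,"grip":0},{"tx":-0.5,"ty":4,"tz":-4,"twist":0,"grip":0},{"tx":0,"ty":4,"tz":-4,"twist":0,"grip":0},{"tx":0,"ty":0,"tz":0,"twist":0,"grip":0}]'; python3 - <<'E'
from plan import *
now()
t=cams.snapshot("top");b=zoom(t,"",205,150,130,95,6);cv2.imwrite("pics/d1t.png",b)
p=cams.snapshot("side");b=zoom(p,"",180,190,120,110,5.4);cv2.imwrite("pics/d1s.png",b)
E
```

```text
time: 28.58
tool_pos: [0.668, 0.2215, 0.2171]
ee_rot: [3.135, 0.746, 2.013]
wrist_force: [-0.7, -0.6, -0.5]
width: 0.0005
press mm -161.6 190.8 z 217.1 F [-0.7 -0.6 -0.5] t 28.575
```

View pics/d1t.png

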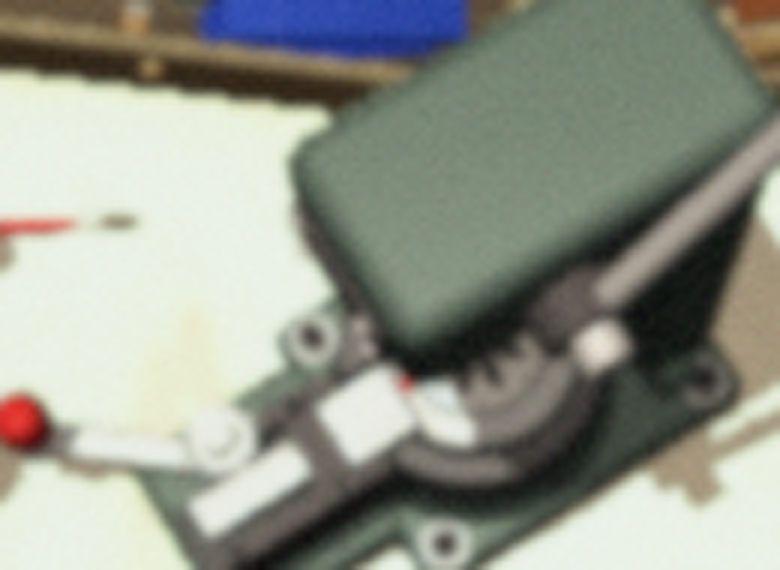

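View pics/d1s.png

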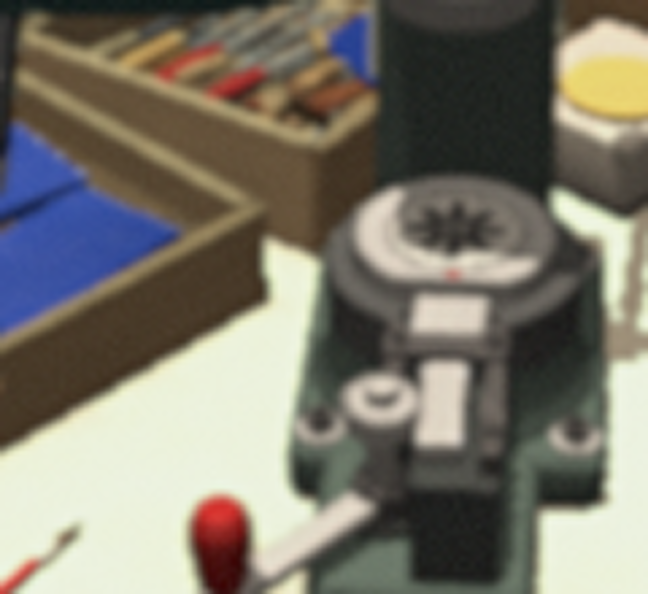

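```bash
python3 - <<'E'
from plan import *
t=cams.snapshot("top");p=cams.snapshot("side")
f=t["frame"].astype(int); m=(f[...,0]-np.maximum(f[...,1],f[...,2]))>80; m[:,:200]=0;m[:,225:]=0;m[:205]=0;m[240:]=0
ys,xs=np.nonzero(m);ut=np.array([xs.mean(),ys.mean()])
f=p["frame"].astype(int); m=(f[...,0]-np.maximum(f[...,1],f[...,2]))>60; m[:,:210]=0;m[:,232:]=0;m[:278]=0;m[312:]=0
ys,xs=np.nonzero(m);us=np.array([xs.mean(),ys.mean()]);print(ut,us)
for nm,q in(("C",[C[0],C[1],YAW]),("fit",np.load("pose.npy")[:3])):
  for l in np.arange(0,1.21,.1):
    a=np.arctan2(79,14)+l; k=np.array([-.1+.0802*np.cos(a),.022+.0802*np.sin(a),.08])
    k2=k.copy();k2[2]=.068
    et=proj(t,P2W(q,k))[0]-ut;es=proj(p,P2W(q,k2))[0]-us
    if l in(0,) or l>.7: print(nm,round(l,2),et.round(1),es.round(1))
E
```

```text
[207.46 219.6 ] [219.98809524 286.85714286]
C 0.0 [ 21.5 -26.5] [ -7.4 -21. ]
C 0.7 [  3.8 -10.9] [-6.3 -3.3]
C 0.8 [ 2.3 -7.8] [-4.5 -0.9]
C 0.9 [ 1.1 -4.6] [-2.3  1.4]
C 1.0 [ 0.2 -1.3] [0.3 3.6]
C 1.1 [-0.3  2. ] [3.2 5.5]
C 1.2 [-0.5  5.4] [6.5 7.3]
fit 0.0 [ 21.2 -26.7] [ -7.8 -20.9]
fit 0.7 [  3.3 -11.3] [-7.2 -3.1]
fit 0.8 [ 1.8 -8.3] [-5.4 -0.7]
fit 0.9 [ 0.5 -5.1] [-3.3  1.6]
fit 1.0 [-0.4 -1.8] [-0.7  3.7]
fit 1.1 [-1.   1.5] [2.2 5.7]
fit 1.2 [-1.2  4.9] [5.4 7.5]
```

```bash
python3 - <<'E'
from plan import *
t=cams.snapshot("top")
b=zoom(t,"",250,200,50,40,15); b=(255*(b/255.)**.6).astype(np.uint8); cv2.imwrite("pics/d2t.png",b)
p=cams.snapshot("side")
b=zoom(p,"",238,215,50,40,15); b=(255*(b/255.)**.6).astype(np.uint8); cv2.imwrite("pics/d2s.png",b)
E
```

```text
(no output)
```

View pics/d2t.png

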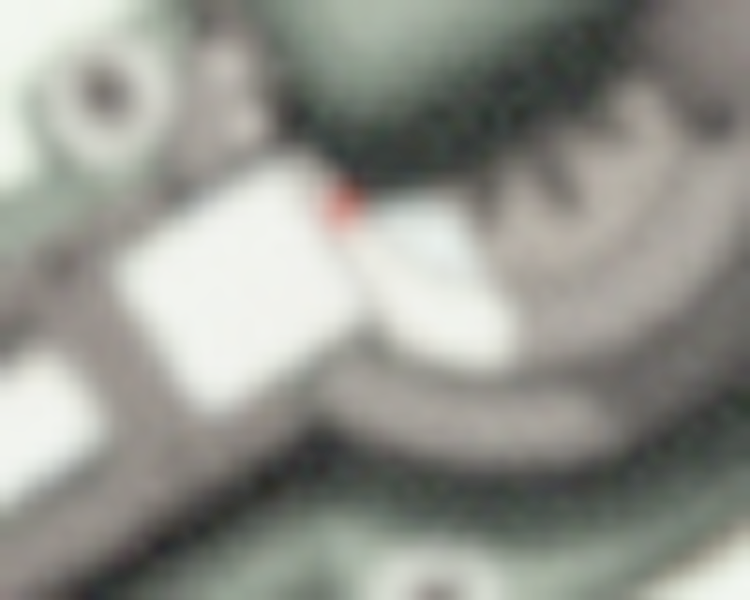

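View pics/d2s.png

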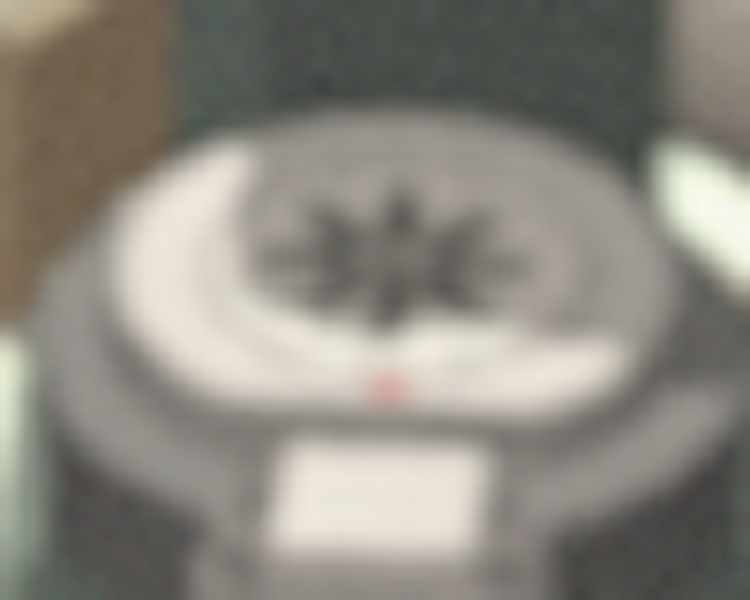

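```bash
python3 -c "
from bench import ticket
print(ticket.close_job())"
```

```text
the job is handed in; nothing more can be done
None
```

The die's flat now faces the alignment bar, the bar is run up against it, and I let go and handed the job in at about 29 s. I got no verdict back.

- **Turning the die:** I leaned the hand about 43°, reached in under the ram and pressed off-centre on the face. One clockwise sweep about the axis turned the die roughly 90°. The highest wrist-force reading while on the face was about 11 N, well under the 45 N limit.
- **Running the bar up:** I pushed the red knob from behind until the bar stopped against the flat. The wrist force there was about 9 N. I then backed off and lifted clear.

**Last checks, from the pictures:**
- The lever reads about 1.0 to 1.05 rad by the knob's position in the top view. The side view is less clear, about 0.85 to 1.03.
- The flat looks parallel to the bar's nose and in contact. The red mark is at the nose, and the die looks flat in its nest. I judged squareness, gap and tilt by eye, not by measurement.
- The brass medal, its block and the flux brush looked unmoved where they showed. I did not check the tweezers or the wax tin at the end.

**One disagreement:** the fingertip touched the die about 8 mm lower (reported tip centre, at that lean) than the given fingertip geometry predicts. With the lowest corner of a 16 mm pad counted, it is over 20 mm. The top-view picture also showed the closed fingers ending short of where they should. I relied on the measured contact rather than the computed height.

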